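Mount a dental model in the inspection stand and lock it

TASK

Take the plaster dental model that is fixed on the metal plug carrier, plug the carrier into the rectangular socket of the inspection stand until its flange lies flat on the stand, and then turn the lock collar by its post round to the locked mark (the double line). Leave the model seated and locked, and do not disturb the other things on the bench.

Things in the scene. Friction and masses are not known exactly. Their poses are not given: they have to be found in the camera images.
- carrier: Loose plaster model on an aluminium plug carrier, about 0.36 kg, standing on its plug. Origin: centre of the plug's foot, on the bench; z up. Plug 50 (x) x 34 (y) mm, 32 long, lowest 6 mm narrower (45 x 29). Above it a flange bar 90 (x) x 36 (y) x 8 mm, z 32 to 40. Starts in either of two places on the robot's right, swapped at random with half_model. Fits either way round.
- carrier_grip (a point): Place to grip the carrier: 72 mm above its foot, on its axis, axes as the carrier's. The cream plaster block is 56 (x) x 44 (y) mm, z 40 to 74 from the foot; take it by its flat long sides, 44 mm apart along y. A horseshoe of teeth on top, inside the block's outline, reaches z 84. Fingertips lower than z 49 would meet the collar when the carrier is seated.
- stand: Fixed inspection stand, a square aluminium block 170 x 170 x 40 mm; origin at the centre of its underside, on the bench; z up, x and y along its sides. The carrier seats with its flange along the stand's x axis, flange underside on the stand's top face; the carrier's origin is then 8 mm above the stand's. The steel lock collar runs round the socket.
- socket_mouth (a point): Centre of the rectangular socket's mouth in the stand's top face, 40 mm above the bench; axes as the stand's. The socket is 52 (x) x 36 (y) mm, 34 mm deep, with a 3 mm chamfer at the mouth.
- collar (a joint): Angle of the lock collar about the upright axis through the stand's centre (rad): 0 = open stop, growing counter-clockwise seen from above, 1.309 = locked stop. Starts at 0 to 0.3, stays where it is left; about 2 to 3 N at the post turns it. Ring of inner radius 51, outer 61 mm, top 56 mm above the bench, post on its arm.
- collar_ear (a point): Inner tip of one of the collar's two ears (half a turn apart), which reach in to radius 39 mm, 50.5 to 56 mm above the bench. With the collar below about 0.4 rad the carrier's flange ends pass down beside them; locked, they stand over the flange ends with 2.5 mm of air. If the carrier is not fully down they strike the flange and the collar cannot lock.
- post_top (a point): Top of the collar's upright steel post, 92 mm above the bench: 14 mm in diameter, 76 mm from the stand's centre, free from 52 mm above the bench up. At joint value q it stands at angle q - 0.6545 rad from the stand's x axis. The seated model's top is also 92 mm above the bench.
- locked_mark (a point): Locked mark: middle of the double engraved line on the stand's top, at +37.5 degrees from the stand's x axis, 92 mm from its centre; the locked post stands just inside it. A single line at -37.5 degrees marks open.
- half_model: Bystander: plain plaster half model, a straight block 66 x 30 x 30 mm with one row of six teeth (40 mm high in all), no metal carrier. Origin at the centre of its underside.
- wax_tin: Bystander: low round aluminium tin, 64 mm in diameter, 30 mm high. Origin at the centre of its underside.
- mixing_bowl: Bystander: grey mixing bowl, 110 mm across, 55 mm high. Origin at the centre of its underside.
- bottle: Bystander: white bottle with a black cap, 54 mm in diameter, 130 mm high. Origin at the centre of its underside.
- spatula: Bystander: plaster spatula with a wooden handle, 180 mm long, lying flat on the robot's left. Origin at the middle of its underside.
Things that resemble listed ones, but are neither listed nor needed, are in the scene too. Leave any purple or red look-alike of the carrier alone.

How it is judged:
On the way, in this order (a step that is already met when the one before it is completed fails the run):
1. the carrier is fully down in the socket, flange flat on the stand, with the collar still open (z of carrier in the frame of stand below 0.0105 m and horizontal distance between carrier and stand below 0.004 m and angle between the x axis of carrier and the x axis of stand, either way round below 0.09 rad and angle between carrier's own z axis and vertical below 0.06 rad and value of joint collar below 0.7 rad), for 0.2 s.
2. the collar is turned to the locked mark with the carrier seated (z of carrier in the frame of stand below 0.0105 m and horizontal distance between carrier and stand below 0.004 m and angle between the x axis of carrier and the x axis of stand, either way round below 0.09 rad and angle between carrier's own z axis and vertical below 0.06 rad and value of joint collar above 1.2 rad), for 0.2 s.
At the end, for the whole second after the job is handed in: The carrier is at rest in the socket: origin no more than 10.5 mm above the stand's underside (8 mm when fully home), within 4 mm of the stand's axis, flange within 0.09 rad of the stand's x axis, upright within 0.06 rad; and the collar stands beyond 1.2 rad (locked stop at 1.309) (all of step 2 and linear speed of carrier below 0.02 m/s); the robot touches nothing.
It fails at once if the half model is moved more than 40 mm (distance of half_model from where it was at the start of the episode above 0.04 m).
It fails at once if the wax tin is moved more than 40 mm (distance of wax_tin from where it was at the start of the episode above 0.04 m).
It fails at once if the mixing bowl is moved more than 40 mm (distance of mixing_bowl from where it was at the start of the episode above 0.04 m).
It fails at once if the bottle is moved more than 40 mm (distance of bottle from where it was at the start of the episode above 0.04 m).
It fails at once if the spatula is moved more than 40 mm (distance of spatula from where it was at the start of the episode above 0.04 m).
It also fails if it takes over 54 s, if anything falls off the work surface, if the arm or the gripper's body presses on something with over 40 N, if the wrist force passes 120 N, or if a joint passes its speed limit or range.

ROBOT

A 6-joint arm with a two-finger parallel gripper is mounted at the origin on the work surface. World frame = base frame: x ahead of the robot, y to its left, z up, the work surface at z = 0. Lengths are in m, angles in rad, forces in N, time in s.
With the tool pointing down it reaches from about 0.35 to 0.775 m from the base axis. Payload 7.3 kg.
Tool frame: the origin (TCP) lies between the finger pads; the fingertips stand 17 mm ahead of it and the grasp point (between the pads) lies 2 mm behind it; z points along the fingers, y is the direction in which the jaws open and shut (so a half turn about z gives the same grasp; the last joint's range is limited). The gripper opens to 92 mm and grips with 3 to 60 N. Pads are 19 mm wide; open, the fingers measure 130 mm over their backs; the gripper's body (75 mm by 190 mm) begins 47 mm behind the grasp point.
Start: joints at [-1.371, 0.342, 1.524, -0, 1.275, -0.146], TCP at [0.178, -0.494, 0.217] pointing down, gripper open.
Joint ranges: [-2.53, 2.53], [-0.77, 2.02], [0.04, 2.7], [-1, 4.14], [0.28, 2.66], [-3.11, 3.11]. Speed limits (rad/s): [2.57, 2.57, 3.14, 3.14, 3.14, 3.14].

INTERFACE

Orientations are given as [roll, pitch, yaw] about the fixed x, y, z axes, in that order (R = Rz(yaw) Ry(pitch) Rx(roll)).
In Python, from cell import sensors, vision, hand_in gives the robot as it stands.
- The arm moves only by the tool step_arm, never from a script. Its argument "series" is a list of rows, each a list of 5 numbers: the opening, from 0 (shut) to 1 (fully open), then the shift along the world's x, y, z each as a share of 25 mm, from -1 to 1, then the turn about the world's z as a share of 0.08 rad, from -1 to 1. A call has 1 to 12 rows; each row shifts and turns the commanded pose from where the row before left it; what a row does not reach is not made up. A row lasts 1/10 s, in which the tool goes at most 50 mm and 8.59 degrees, less where a joint would pass 70% of its speed; a pose out of reach is approached as far as the arm can. A call with a number of a shift or a turn outside -1 to 1 is refused whole. A call with a gripper value outside its range is refused whole. The fingers move at their own pace and stop on an object; "squeeze" is the grip in N (left out, the last holds). Time passes only in rows, so rows that do not move let the fingers close. It gives the time, the measured TCP pose, the force and the opening at its end, in the units of the state.
- sensors.observe(): the state, without advancing time (a new reading comes with each control period).
- vision.read_camera(name): name is "scene" or "top"; returns a dict with "pixels" (384x512x3 uint8, blue, green, red), "range_z" (384x512 float32, m along the optical axis (not along the pixel's ray), 0 where there is no reading), "camera_matrix" (3x3 intrinsics, pixels), "k1" (the pictures are not rectified: a ray, as slopes to the right and down, at radius r is drawn at 1 + k1 r^2 times it, then the intrinsics apply), "pose" (4x4, takes a point from camera to world coordinates). Camera axes: x right, y down, z forward; pixel columns grow to the right and rows downward; lengths in m; the calibration is good to about 2 mm. A picture is of the moment at which its call begins.
- hand_in(): hands the job in, once; it reports no verdict.
The state is a dict: "time": time; "qpos": joint angles; "qvel": joint speeds; "joint_efforts": joint torques, N m; "tool_pos": TCP position; "tool_rot": TCP orientation; "contact_force": force on the tool from outside, world axes, zero at the start; "torque": the same for the moment, N m; "opening": finger opening in m.
Only numpy, scipy, OpenCV 4.12 (cv2) and the standard library are available. Lean on these libraries where they do the work, as an engineer would, in place of code of your own. Each camera call takes 0.05 s, during which the arm holds its last target.

## Working session

There is one attempt and no reset: what is moved stays moved. The work goes in short steps, Python scripts to look and compute and a tool call to move; the robot and the scene stay as the last step left them, time stands still between calls to the robot, and variables do not carry over. Pictures are saved under pics/ and viewed, and the job is handed in when it is done.

Besides the shell and the picture viewer there is one more tool, called after "Emit:" by a JSON object that holds its "name" and its "arguments". step_arm: Moves the arm, as the interface text tells. Its arguments: {"type":"object","properties":{"series":{"type":"array","items":{"type":"array","items":{"type":"number","minimum":-1,"maximum":1}}},"squeeze":{"type":"number"}},"required":["series"]}

```bash
mkdir -p pics; cat > h.py <<'E'
import numpy as np,cv2
from cell import sensors,vision,hand_in
def grab(n):
    d=vision.read_camera(n); return d
def undist(d,uv):
    K=np.array(d['camera_matrix']);k1=d['k1']
    uv=np.atleast_2d(np.array(uv,float))
    return cv2.undistortPoints(uv.reshape(-1,1,2),K,np.array([k1,0,0,0.])).reshape(-1,2)
def onplane(d,uv,z):
    s=undist(d,uv);T=np.array(d['pose']);r=np.c_[s,np.ones(len(s))]@T[:3,:3].T;o=T[:3,3]
    t=(z-o[2])/r[:,2];return o+r*t[:,None]
def cloud(d):
    h,w=d['range_z'].shape;v,u=np.mgrid[:h,:w]
    s=undist(d,np.c_[u.ravel(),v.ravel()]);z=d['range_z'].ravel()
    T=np.array(d['pose']);P=np.c_[s*z[:,None],z]@T[:3,:3].T+T[:3,3]
    P[z==0]=np.nan
    return P.reshape(h,w,3)
E
python3 - <<'E'
from h import *
import pickle
for n in('scene','top'):
    d=grab(n);pickle.dump(d,open(n+'0.pkl','wb'));cv2.imwrite(f'pics/{n}0.png',cv2.resize(d['pixels'],(768,576)))
    print(n,np.round(d['pose'],3).tolist(),d['camera_matrix'],d['k1'])
print(sensors.observe())
E
```

```text
scene [[-0.115, 0.733, -0.67, 1.254], [0.993, 0.075, -0.088, 0.124], [-0.015, -0.676, -0.737, 0.821], [0.0, 0.0, 0.0, 1.0]] [[351.78121945   0.         249.45037852]
 [  0.         351.78121945 194.82441241]
 [  0.           0.           1.        ]] -0.07535523428470291
top [[-0.021, -0.99, 0.139, 0.45], [-1.0, 0.024, 0.019, 0.017], [-0.023, -0.139, -0.99, 1.002], [0.0, 0.0, 0.0, 1.0]] [[365.68783511   0.         258.07299318]
 [  0.         365.68783511 189.00905989]
 [  0.           0.           1.        ]] 0.011695690822683858
{'time': 0.1, 'qpos': array([-1.37097932e+00,  3.42615262e-01,  1.52493728e+00,  5.07994576e-05,
        1.27540597e+00, -1.46010845e-01]), 'qvel': array([-5.10872994e-05,  7.63013063e-05, -1.67871805e-03, -6.61332763e-05,
       -5.99293150e-04, -5.39639400e-04]), 'joint_efforts': array([ 1.71360960e-03, -4.32003808e+01, -2.44692975e+01,  7.20016309e-02,
        5.25605085e-02, -3.66943323e-05]), 'tool_pos': array([ 0.17791593, -0.49352606,  0.21622857]), 'tool_rot': array([-3.14024839e+00, -2.46785397e-04,  3.45812862e-01]), 'contact_force': array([ 0.27958875,  0.32726509, -0.01011592]), 'torque': array([ 0.0085002 , -0.02677749,  0.02299758]), 'opening': 0.09198846183749212}
```

View pics/scene0.png

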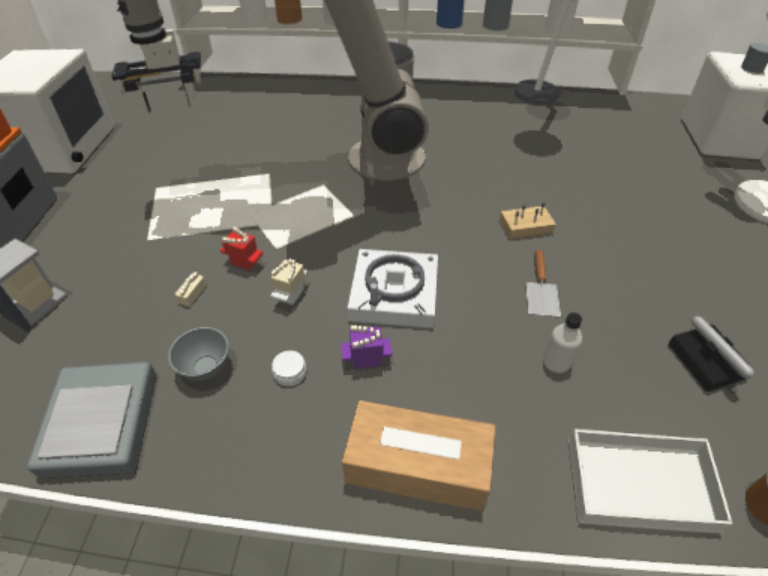

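View pics/top0.png

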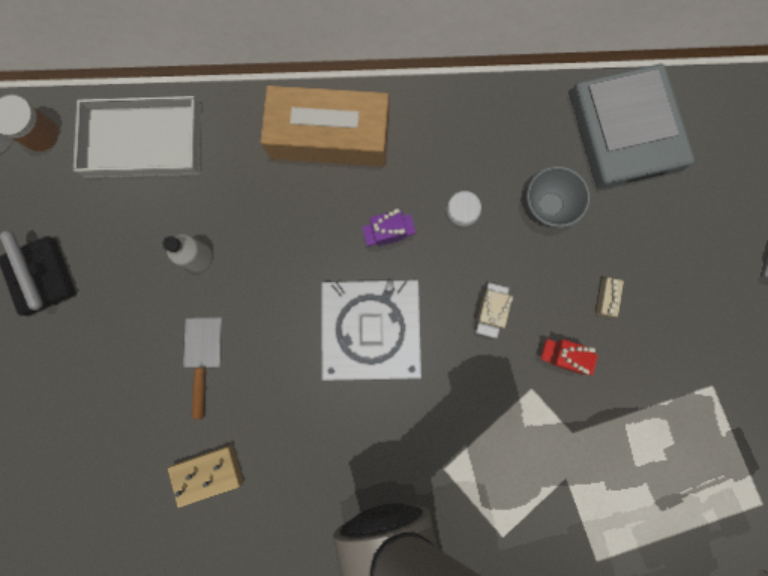

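Candidates, at the drawn 768x576 scale in the top view:
- Cream model on a metal carrier: (494,310). This matches the description.
- Cream half model without metal: (611,297).
- Red look-alike: (570,356).
- Purple look-alike: (389,227).

I choose (494,310) and will check it in a close crop and measure it.

```bash
python3 - <<'E'
from h import *
import pickle
t=pickle.load(open('top0.pkl','rb'));s=pickle.load(open('scene0.pkl','rb'))
a=t['pixels'][170:270,200:370];b=s['pixels'][130:250,150:310]
cv2.imwrite('pics/crop0.png',np.vstack([cv2.resize(a,(680,400),interpolation=2)[:, :],]))
cv2.imwrite('pics/crop1.png',cv2.resize(b,(800,600),interpolation=2))
P=cloud(t);Ps=cloud(s)
# stand top: z ~.04
def rect(P,m,name):
    pts=P[m][:,:2].astype(np.float32);r=cv2.minAreaRect(pts);print(name,len(pts),np.round(r[0],4),np.round(r[1],4),round(r[2],2),'med z',np.median(P[m][:,2]))
for nm,Q in(('top',P),('scene',Ps)):
    x,y,z=Q[...,0],Q[...,1],Q[...,2]
    base=(abs(x)<1)&(abs(y)<.5)
    m=base&(x>.3)&(x<.6)&(abs(y)<.13)&(abs(z-.04)<.006);rect(Q,m,nm+' stand')
    m=base&(x>.3)&(x<.6)&(abs(y)<.13)&(abs(z-.056)<.006);rect(Q,m,nm+' collar')
    m=base&(x>.3)&(x<.6)&(y<-.14)&(y>-.3)&(z>.066)&(z<.09);rect(Q,m,nm+' block')
    m=base&(x>.3)&(x<.6)&(y<-.14)&(y>-.3)&(abs(z-.04)<.005);rect(Q,m,nm+' flange')
    m=(x>.3)&(x<.6)&(abs(y)<.15)&(z>.08)&(z<.11);print(nm,'post',m.sum(),np.median(Q[m],0))
for u,v in((494,310),(494,292),(490,331),(611,297),(371,330),(389,287)):
    print(u,v,np.round(P[int(v*2/3),int(u*2/3)],3))
E
```

```text
top stand 2801 [ 0.5038 -0.    ] [0.2599 0.1706] 89.7 med z 0.0412216145269817
top collar 595 [ 0.5191 -0.0028] [0.1198 0.2613] 12.27 med z 0.056882708548569694
top block 662 [ 0.4913 -0.2149] [0.2047 0.0569] 55.37 med z 0.07584563182799114
top flange 203 [ 0.5019 -0.1809] [0.1692 0.0784] 38.86 med z 0.0415360794279217
top post 78 [ 0.55155354 -0.13388301  0.08572836]
scene stand 1370 [5.044e-01 2.000e-04] [0.1748 0.2595] 0.04 med z 0.041186568870866413
scene collar 428 [0.5317 0.0024] [0.1247 0.2615] 22.21 med z 0.05663092985092244
scene block 343 [ 0.4935 -0.2133] [0.2044 0.0546] 55.46 med z 0.07540552076734419
scene flange 148 [ 0.5072 -0.207 ] [0.1952 0.0562] 47.94 med z 0.04122737711632607
scene post 64 [ 0.5580923  -0.13261803  0.08492921]
494 310 [ 0.532 -0.144  0.072]
494 292 [ 0.566 -0.15   0.045]
490 331 [ 0.499 -0.14   0.041]
611 297 [ 0.553 -0.357  0.031]
371 330 [0.505 0.069 0.006]
389 287 [0.572 0.033 0.094]
```

```bash
python3 - <<'E'
from h import *
import pickle
t=pickle.load(open('top0.pkl','rb'));s=pickle.load(open('scene0.pkl','rb'))
P=cloud(t);Ps=cloud(s)
def rect(P,m,name):
    n,l,st,_=cv2.connectedComponentsWithStats(m.astype(np.uint8),connectivity=8)
    k=1+np.argmax(st[1:,4]);q=P[l==k]
    r=cv2.minAreaRect(q[:,:2].astype(np.float32));print(name,len(q),np.round(r[0],4),np.round(r[1],4),round(r[2],2),'med z',round(float(np.median(q[:,2])),4), 'mean',q.mean(0).round(4))
    v,u=np.where(l==k);return np.c_[u,v]
for nm,Q,d in(('top',P,t),('scene',Ps,s)):
    x,y,z=Q[...,0],Q[...,1],Q[...,2]
    A=(x>.38)&(x<.62)&(y>-.04)&(y<.18)
    B=(x>.46)&(x<.6)&(y<-.09)&(y>-.2)
    rect(Q,A&(z>.036)&(z<.1),nm+' stand')
    rect(Q,A&(abs(z-.056)<.007),nm+' collar')
    rect(Q,B&(z>.06)&(z<.1),nm+' block')
    rect(Q,B&(z>.034)&(z<.1),nm+' flange+block')
    m=A&(z>.075)&(z<.11);print(nm,'post',m.sum(),np.median(Q[m],0))
    print('base z', np.nanmedian(z[(x>.6)&(x<.65)&(abs(y)<.3)]))
E
```

```text
top stand 3942 [0.5042 0.0664] [0.1701 0.1706] 89.79 med z 0.0416 mean [0.5024 0.0667 0.0439]
top collar 591 [0.504  0.0665] [0.1198 0.1196] 12.27 med z 0.0569 mean [0.5078 0.0657 0.0568]
top block 401 [ 0.533  -0.1477] [0.044 0.056] 73.68 med z 0.0757 mean [ 0.5321 -0.1465  0.0768]
top flange+block 588 [ 0.5327 -0.1476] [0.0441 0.09  ] 73.82 med z 0.0744 mean [ 0.5301 -0.1455  0.066 ]
top post 28 [0.57088799 0.03259355 0.09182713]
base z 0.0012911849573059575
scene stand 2147 [0.5045 0.0673] [0.1701 0.175 ] 89.82 med z 0.0419 mean [0.515  0.0683 0.0451]
scene collar 420 [0.5073 0.0684] [0.13   0.1199] 14.68 med z 0.0565 mean [0.5099 0.0684 0.056 ]
scene block 280 [ 0.5354 -0.1474] [0.0449 0.058 ] 74.37 med z 0.0754 mean [ 0.54   -0.1458  0.0755]
scene flange+block 458 [ 0.5352 -0.1472] [0.0453 0.0894] 74.18 med z 0.0708 mean [ 0.5462 -0.1463  0.064 ]
scene post 33 [0.57678793 0.03375277 0.08882322]
base z 0.0011196600702059745
```

View pics/crop0.png

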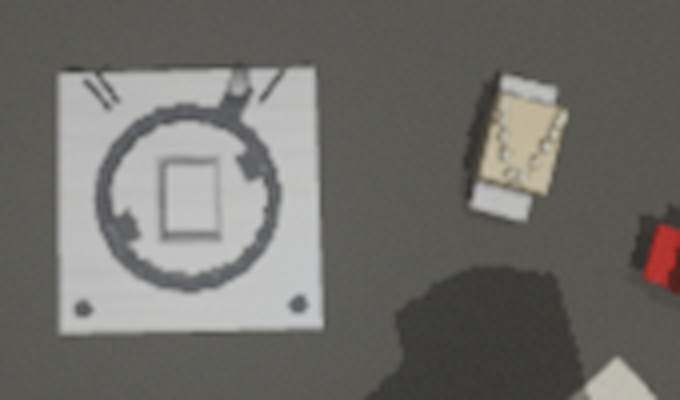

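View pics/crop1.png

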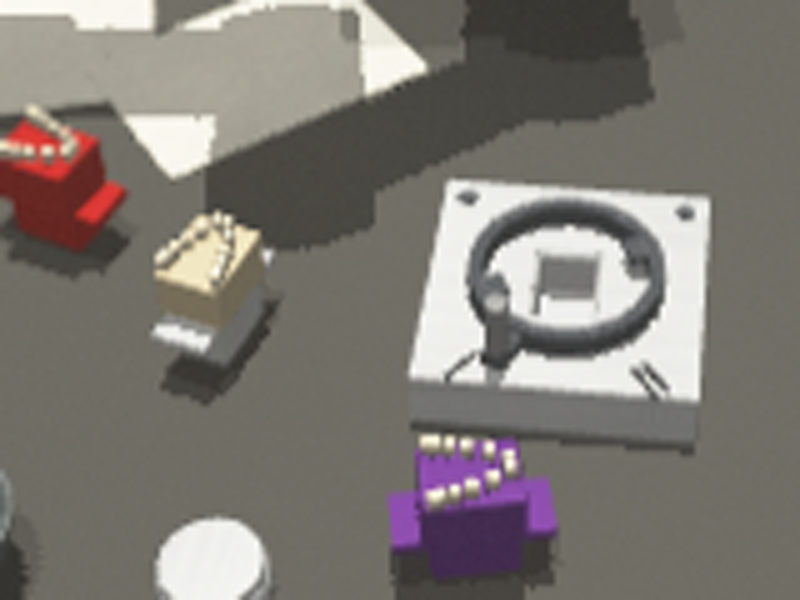

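Close crop: the cream block with teeth sits on aluminium flange ends, at crop pixel (520,145), or (494,310) in the drawn top view. Red and purple look-alikes are separate.

Sizes match: block 44x56 mm, flange 90 mm, stand 170 mm.
- Carrier: (0.533,-0.148), yaw -0.283.
- Stand: (0.504,0.0665), yaw about 0.
- Post: at -27°, so q is about 0.19 and the collar is open.

Tool yaw goes from 0.346 to -0.283.

Emit:
{"name": "step_arm", "arguments": {"series": [[1,1,0.98,0,-0.6],[1,1,0.98,0,-0.6],[1,1,0.98,0,-0.6],[1,1,0.98,0,-0.6],[1,1,0.98,0,-0.6],[1,1,0.98,0,-0.6],[1,1,0.98,0,-0.6],[1,1,0.98,0,-0.6],[1,1,0.98,0,-0.6],[1,1,0.98,0,-0.6],[1,1,0.98,0,-0.6],[1,1,0.98,0,-0.6]], "squeeze": 30}}

```text
time: 1.3
tool_pos: [0.4787, -0.1986, 0.2165]
tool_rot: [-3.142, 0.001, -0.232]
contact_force: [0.2, -0.0, 0.4]
opening: 0.0914
```

Emit:
{"name": "step_arm", "arguments": {"series": [[1,0.72,0.68,0,-0.3],[1,0.72,0.68,0,-0.3],[1,0.72,0.68,-0.6,0],[1,0,0,-1,0],[1,0,0,-1,0],[1,0,0,0,0],[1,0,0,0,0]]}}

```text
time: 2.0
tool_pos: [0.5319, -0.149, 0.152]
tool_rot: [-3.142, 0.001, -0.278]
contact_force: [-0.2, 0.2, 0.3]
opening: 0.0919
```

Emit:
{"name": "step_arm", "arguments": {"series": [[1,0.04,0.05,-0.9,-0.06],[1,0,0,-0.9,0],[1,0,0,-0.9,0],[1,0,0,-0.58,0],[1,0,0,0,0],[0.3,0,0,0,0],[0.3,0,0,0,0],[0.3,0,0,0,0],[0.3,0,0,0,0],[0.3,0,0,0,0],[0.3,0,0,0,0],[0.3,0,0,0,0]]}}

```text
time: 3.2
tool_pos: [0.533, -0.1477, 0.0699]
tool_rot: [3.142, 0.0, -0.283]
contact_force: [-0.1, -0.4, -0.0]
opening: 0.0402
```

Emit:
{"name": "step_arm", "arguments": {"series": [[0.3,0,0,0,0]]}}

```text
time: 3.3
tool_pos: [0.533, -0.1476, 0.0698]
tool_rot: [-3.142, 0.0, -0.283]
contact_force: [0.6, 1.1, 1.2]
opening: 0.0348
```

Opening went below 44 mm, which isn't expected with the block between the pads. I'll look.

```bash
python3 - <<'E'
from h import *
t=grab('top');s=grab('scene')
a=t['pixels'][150:290,260:420];b=s['pixels'][100:250,110:310]
cv2.imwrite('pics/g1.png',np.hstack([cv2.resize(a,(400,350),interpolation=2),cv2.resize(b,(400,350),interpolation=2)]))
print(sensors.observe())
E
```

```text
{'time': 3.4, 'qpos': array([-4.08697779e-01,  5.49495816e-01,  1.63558068e+00,  6.67958648e-05,
        9.56617063e-01,  1.44503276e+00]), 'qvel': array([-0.00077643,  0.00059558, -0.00072741, -0.00157767,  0.0001507 ,
        0.00121515]), 'joint_efforts': array([-3.70195694e-01, -4.87919641e+01, -1.98848230e+01, -1.12580988e-01,
       -1.10860337e-01,  6.58841076e-03]), 'tool_pos': array([ 0.53299461, -0.14755472,  0.06981078]), 'tool_rot': array([-3.14152584e+00,  9.32599749e-05, -2.82972703e-01]), 'contact_force': array([1.26465718, 1.06395135, 0.12133759]), 'torque': array([ 0.18732535, -0.02376566, -0.03008234]), 'opening': 0.03464125629897548}
```

View pics/g1.png

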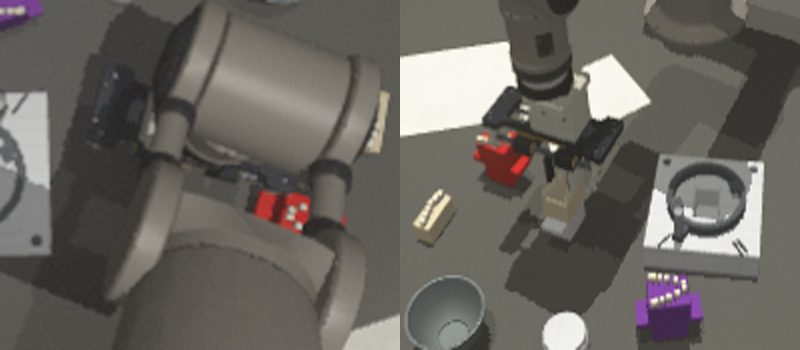

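```bash
python3 - <<'E'
from h import *
s=grab('scene')
b=s['pixels'][145:215,155:235]
cv2.imwrite('pics/g2.png',cv2.resize(b,(680,595),interpolation=2))
print(sensors.observe()['opening'])
E
```

```text
0.03460525188287365
```

View pics/g2.png

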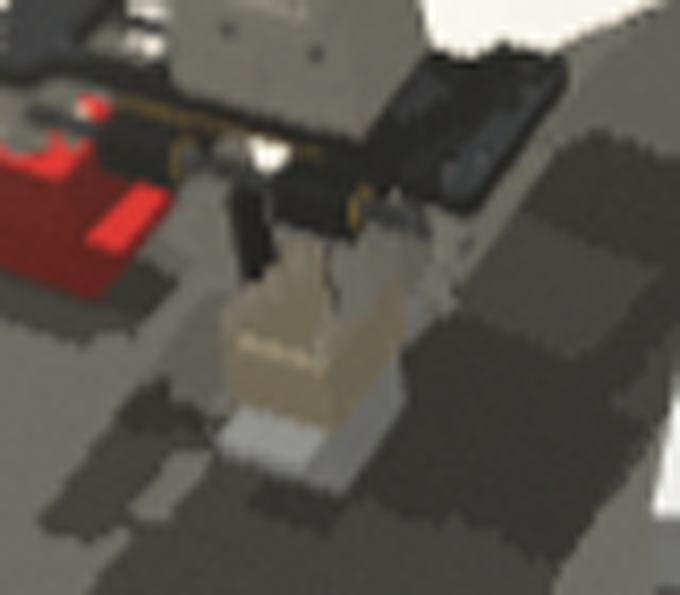

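Emit:
{"name": "step_arm", "arguments": {"series": [[0,0,0,0,0],[0,0,0,0,0],[0,0,0,0.3,0],[0,0,0,0.5,0],[0,0,0,0.5,0],[0,0,0,0.5,0],[0,0,0,0,0],[0,0,0,0,0]]}}

```text
time: 4.25
tool_pos: [0.533, -0.1477, 0.1153]
tool_rot: [3.141, -0.001, -0.283]
contact_force: [0.4, 0.6, -4.1]
opening: 0.0338
```

```bash
python3 - <<'E'
from h import *
s=grab('scene')
b=s['pixels'][130:215,155:235]
cv2.imwrite('pics/g3.png',cv2.resize(b,(560,595),interpolation=2))
print(sensors.observe()['opening'])
E
```

```text
0.034095832432852975
```

View pics/g3.png

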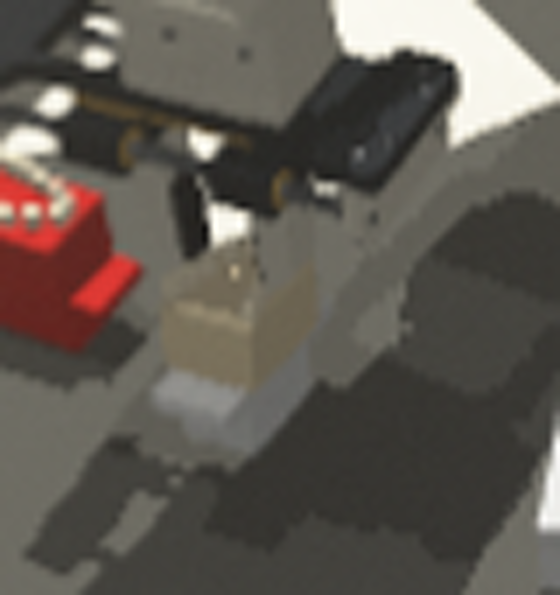

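Lifted: -4.1 N of weight, and the picture shows the carrier clear of the bench at (235,370). I'll carry it over the socket.

Emit:
{"name": "step_arm", "arguments": {"series": [[0,0,0,0.7,0],[0,0,0,0.8,0],[0,0,0,0.8,0],[0,0,0.4,0.6,0],[0,-0.15,0.8,0.1,0.4],[0,-0.15,0.9,0,0.5],[0,-0.15,0.9,0,0.5],[0,-0.15,0.9,0,0.5],[0,-0.15,0.9,0,0.5],[0,-0.15,0.9,0,0.5],[0,-0.15,0.9,0,0.4],[0,-0.1,0.9,0,0.2]]}}

```text
time: 5.5
tool_pos: [0.5033, 0.0408, 0.1891]
tool_rot: [-3.142, 0.002, -0.002]
contact_force: [-0.9, -0.4, -4.5]
opening: 0.0337
```

Emit:
{"name": "step_arm", "arguments": {"series": [[0,0,0.6,0,0.2],[0,0,0.4,0,0.2],[0,0,0,0,0],[0,0,0,0,0],[0,0,0,0,0]]}}

```text
time: 6.0
tool_pos: [0.5043, 0.064, 0.1897]
tool_rot: [3.141, 0.0, 0.028]
contact_force: [-0.5, 0.8, -4.6]
opening: 0.034
```

```bash
python3 - <<'E'
from h import *
import pickle
o=sensors.observe();print(o['tool_pos'],o['tool_rot'],o['opening'],o['contact_force'])
s=grab('scene');t=grab('top')
pickle.dump((s,t),open('over.pkl','wb'))
cv2.imwrite('pics/o1.png',np.hstack([cv2.resize(s['pixels'][80:230,190:320],(390,450),interpolation=2),cv2.resize(t['pixels'][150:290,180:310],(390,450),interpolation=2)]))
E
```

```text
[0.50428939 0.06399086 0.18971586] [3.14111480e+00 3.43646771e-04 2.79934977e-02] 0.03400292621106751 [-0.45490457  0.77870888 -4.61972438]
```

View pics/o1.png

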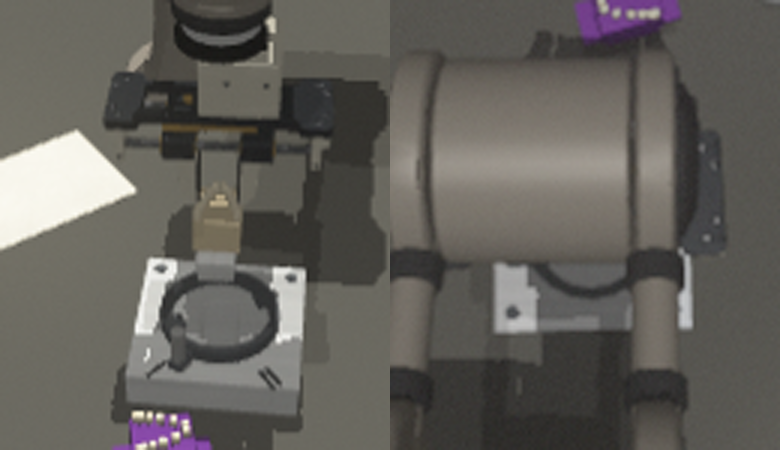

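```bash
python3 - <<'E'
from h import *
import pickle
s,t=pickle.load(open('over.pkl','rb'))
Q=cloud(s);x,y,z=Q[...,0],Q[...,1],Q[...,2]
for lo,hi in((.150,.158),(.156,.164),(.164,.19),(.12,.149)):
    m=(abs(x-.52)<.06)&(abs(y-.066)<.05)&(z>lo)&(z<hi)
    q=Q[m]; 
    if len(q)<5: continue
    # front face: near max x
    f=q[q[:,0]>np.percentile(q[:,0],95)-.006]
    print(lo,hi,len(q),'xmax',np.percentile(q[:,0],[90,98]).round(4),'front y',f[:,1].min().round(4),f[:,1].max().round(4),'slope dx/dy',np.polyfit(f[:,1],f[:,0],1).round(3) , len(f))
E
```

```text
0.15 0.158 5 xmax [0.5532 0.5537] front y 0.0489 0.0788 slope dx/dy [-0.088  0.557] 5
0.156 0.164 74 xmax [0.5528 0.5537] front y 0.0487 0.0818 slope dx/dy [-0.031  0.554] 34
0.164 0.19 136 xmax [0.5364 0.5505] front y 0.0488 0.081 slope dx/dy [-0.108  0.556] 10
0.12 0.149 42 xmax [0.535 0.536] front y 0.0494 0.0809 slope dx/dy [-0.035  0.536] 40
```

```bash
python3 - <<'E'
from h import *
import pickle
s,t=pickle.load(open('over.pkl','rb'))
for nm,s in(('over',s),('init',pickle.load(open('scene0.pkl','rb')))):
    Q=cloud(s);x,y,z=Q[...,0],Q[...,1],Q[...,2]
    m=(x>.575)&(x<.61)&(abs(y-.066)<.07)&(z>.012)&(z<.033);print(nm,'stand front x',np.median(x[m]).round(4),m.sum(), np.polyfit(y[m],x[m],1).round(4))
    m=(abs(x-.5045)<.1)&(abs(y-.066)<.12)&(abs(z-.0415)<.006);print('y ext',np.percentile(y[m],[.3,99.7]).round(4))
    m=(abs(x-.55)<.02)&(abs(y-.034)<.03)&(z>.07)&(z<.089);print('post',np.median(Q[m],0).round(4),m.sum())
s=pickle.load(open('over.pkl','rb'))[0];Q=cloud(s);x,y,z=Q[...,0],Q[...,1],Q[...,2]
m=(x>.54)&(x<.57)&(abs(y-.065)<.02)&(z>.15)&(z<.1625);print('flange front',np.median(x[m]).round(4),m.sum())
m=(x>.525)&(x<.545)&(abs(y-.065)<.02)&(z>.168)&(z<.19);print('block front',np.median(x[m]).round(4),m.sum())
m=(x>.52)&(x<.545)&(abs(y-.065)<.02)&(z>.125)&(z<.148);print('plug front',np.median(x[m]).round(4),m.sum())
E
```

```text
over stand front x 0.5892 214 [0.003 0.589]
y ext [-0.0172  0.1521]
post [nan nan nan] 0
init stand front x 0.5892 212 [0.0025 0.589 ]
y ext [-0.0173  0.1521]
post [nan nan nan] 0
flange front 0.552 35
block front 0.534 89
plug front 0.5338 37
  return _methods._mean(a, axis=axis, dtype=dtype,
  ret = um.true_divide(
```

Comparing the carrier with the stand in the same view gives about -1.3 mm in x (the two cameras disagree by 2 mm), +2.9 mm in y and -0.03 rad in yaw. I'll lower it to just above the mouth.

Emit:
{"name": "step_arm", "arguments": {"series": [[0,-0.05,0.12,-0.3,-0.39],[0,0,0,-0.7,0],[0,0,0,-0.7,0],[0,0,0,-0.6,0],[0,0,0,-0.5,0],[0,0,0,0,0],[0,0,0,0,0]]}}

```text
time: 6.8
tool_pos: [0.5033, 0.0675, 0.1201]
tool_rot: [3.141, -0.0, -0.003]
contact_force: [-0.3, -0.2, -3.6]
opening: 0.0337
```

Emit:
{"name": "step_arm", "arguments": {"series": [[0,0,0,-0.2,0],[0,0,0,-0.2,0],[0,0,0,0,0]]}}

```text
time: 7.1
tool_pos: [0.5026, 0.0678, 0.1094]
tool_rot: [3.141, 0.001, -0.002]
contact_force: [0.0, 0.2, -4.3]
opening: 0.0337
```

Emit:
{"name": "step_arm", "arguments": {"series": [[0,0,-0.03,-0.1,0],[0,0,0,-0.1,0],[0,0,0,0,0]]}}

```text
time: 7.4
tool_pos: [0.5041, 0.0672, 0.1073]
tool_rot: [-3.142, -0.004, -0.002]
contact_force: [-4.1, 1.8, 14.8]
opening: 0.035
```

Emit:
{"name": "step_arm", "arguments": {"series": [[0,0,0,-0.1,0],[0,0,0,-0.1,0],[0,0,0,0,0]]}}

```text
time: 7.7
tool_pos: [0.5052, 0.0674, 0.1048]
tool_rot: [-3.141, -0.008, -0.002]
contact_force: [-9.5, 2.1, 32.2]
opening: 0.0368
```

Contact force points to -x, so the carrier sits too far toward +x, which agrees with the scene view. Back up and shift -x.

Emit:
{"name": "step_arm", "arguments": {"series": [[0,0,0,0.25,0],[0,-0.08,0,0.1,0],[0,0,0,0,0],[0,0,0,0,0]]}}

```text
time: 8.1
tool_pos: [0.5006, 0.067, 0.108]
tool_rot: [3.142, 0.001, -0.002]
contact_force: [-0.3, 0.6, -5.1]
opening: 0.0368
```

```bash
python3 - <<'E'
from h import *
import pickle
o=sensors.observe();print(o['tool_pos'],o['tool_rot'],o['contact_force'])
s=grab('scene')
cv2.imwrite('pics/o2.png',cv2.resize(s['pixels'][140:230,220:310],(600,600),interpolation=2))
Q=cloud(s);x,y,z=Q[...,0],Q[...,1],Q[...,2]
dz=o['tool_pos'][2]-.1897
for nm,a,b,l in(('flange',.150,.1625,.54),('block',.168,.19,.52)):
    m=(x>l)&(x<l+.03)&(abs(y-.067)<.03)&(z>a+dz)&(z<b+dz);print(nm,np.median(x[m]).round(4),m.sum(),y[m].min().round(4),y[m].max().round(4),np.polyfit(y[m],x[m],1).round(3))
E
```

```text
[0.50056683 0.06703544 0.10798033] [ 3.14151144e+00  1.20790163e-03 -2.27041168e-03] [-0.29053749  0.55959124 -5.1467808 ]
flange 0.5481 7 0.0567 0.0772 [-0.002  0.548]
block 0.5296 102 0.0458 0.089 [-0.044  0.534]
```

View pics/o2.png

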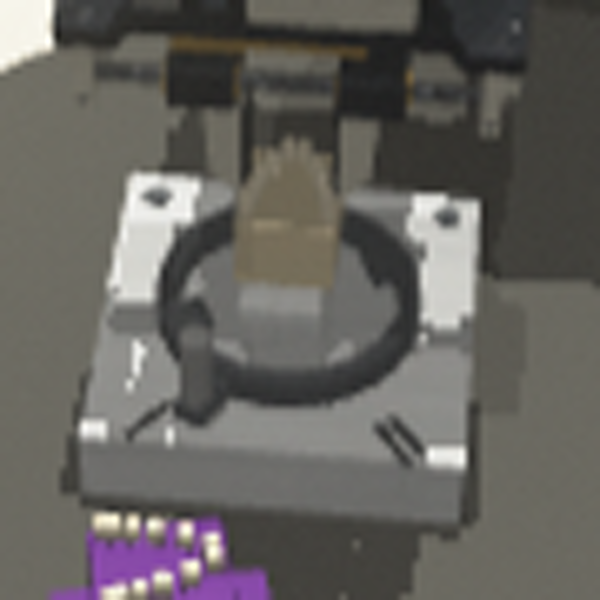

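```bash
python3 - <<'E'
from h import *
import pickle
for i in range(1):
    s=grab('scene');o=sensors.observe();Q=cloud(s);x,y,z=Q[...,0],Q[...,1],Q[...,2]
    px=s['pixels'].astype(int)
    cream=(px[...,2]-px[...,0]>25)&(x>.45)&(x<.56)&(abs(y-.067)<.035)&(z>.06)
    # front face of block: per-column stats
    f=cream&(x>.522)
    print('cream front z range',z[f].min().round(4),np.percentile(z[f],[2,50,98]).round(4),f.sum())
    A=np.c_[y[f],z[f],np.ones(f.sum())]
    for k in range(4):
        c,_,_,_=np.linalg.lstsq(A,x[f],rcond=None);r=abs(A@c-x[f]);k=r<max(2*np.median(r),1e-3);f2=np.argwhere(f)[k];
        m=np.zeros_like(f);m[tuple(f2.T)]=1;f=m;A=np.c_[y[f],z[f],np.ones(f.sum())]
    print('plane x= a*y+b*z+c',c.round(3),'n',f.sum(),'x at y=.067,z=.1',(c@[.067,.1,1]).round(4))
    print('y ext',y[f].min().round(4),y[f].max().round(4),o['tool_pos'])
s0=pickle.load(open('over.pkl','rb'))[0];Q=cloud(s0);px=s0['pixels'].astype(int);x,y,z=Q[...,0],Q[...,1],Q[...,2]
f=(px[...,2]-px[...,0]>25)&(x>.525)&(x<.56)&(abs(y-.067)<.035)&(z>.12)
print('before z',np.percentile(z[f],[2,50,98]).round(4),'tool .1897')
E
```

```text
cream front z range 0.0833 [0.0874 0.1054 0.2118] 141
plane x= a*y+b*z+c [ 0.028 -0.057  0.533] n 85 x at y=.067,z=.1 0.5292
y ext 0.0404 0.0969 [0.50069616 0.06702434 0.10793809]
before z [0.1661 0.1885 0.2999] tool .1897
```

Emit:
{"name": "step_arm", "arguments": {"series": [[0,0.05,0,-0.1,0],[0,0,0,-0.1,0],[0,0,0,0,0]]}}

```text
time: 8.5
tool_pos: [0.5019, 0.0671, 0.1029]
tool_rot: [3.142, 0.001, -0.002]
contact_force: [-0.6, 0.0, -5.0]
opening: 0.0368
```

Emit:
{"name": "step_arm", "arguments": {"series": [[0,0,0,-0.1,0],[0,0,0,-0.1,0],[0,0,0,0,0]]}}

```text
time: 8.8
tool_pos: [0.503, 0.067, 0.1013]
tool_rot: [3.141, -0.003, -0.002]
contact_force: [-7.4, -0.5, 20.1]
opening: 0.0366
```

Emit:
{"name": "step_arm", "arguments": {"series": [[0,-0.06,0,0.08,0],[0,0,0,0,0],[0,0,0,0,0]]}}

```text
time: 9.1
tool_pos: [0.5007, 0.0671, 0.1011]
tool_rot: [3.141, -0.0, -0.002]
contact_force: [-3.3, -0.3, 6.1]
opening: 0.0367
```

Emit:
{"name": "step_arm", "arguments": {"series": [[0,0,0,-0.1,0],[0,0,0,-0.06,0],[0,0,0,0,0]]}}

```text
time: 9.4
tool_pos: [0.5015, 0.0671, 0.1002]
tool_rot: [3.141, -0.003, -0.002]
contact_force: [-12.2, -1.3, 32.1]
opening: 0.0368
```

Emit:
{"name": "step_arm", "arguments": {"series": [[0,-0.06,0,0.08,0],[0,-0.04,0,0,0],[0,0,0,0,0]]}}

```text
time: 9.7
tool_pos: [0.4981, 0.0671, 0.0997]
tool_rot: [3.141, -0.001, -0.002]
contact_force: [-6.1, -0.6, 12.7]
opening: 0.0369
```

Emit:
{"name": "step_arm", "arguments": {"series": [[0,0,0,-0.1,0],[0,0,0,0,0]]}}

```text
time: 9.9
tool_pos: [0.4981, 0.0671, 0.0987]
tool_rot: [3.141, -0.001, -0.002]
contact_force: [-10.7, -0.6, 26.1]
opening: 0.0372
```

```bash
python3 - <<'E'
from h import *
s=grab('scene');o=sensors.observe();print(o['torque'])
cv2.imwrite('pics/o3.png',cv2.resize(s['pixels'][130:230,210:310],(600,600),interpolation=cv2.INTER_CUBIC))
Q=cloud(s);x,y,z=Q[...,0],Q[...,1],Q[...,2]
# profile along column y~.067
for zz in np.arange(.042,.125,.004):
    m=(abs(y-.067)<.012)&(abs(z-zz)<.002)&(x>.44)&(x<.6);
    if m.sum(): print(zz.round(3),np.percentile(x[m],[0,50,100]).round(4),m.sum())
E
```

```text
[-0.14089658  1.69966078 -0.00322098]
0.042 [0.5301 0.57   0.5905] 63
0.046 [0.5298 0.5636 0.5876] 15
0.05 [0.5292 0.5626 0.5667] 17
0.054 [0.5305 0.5608 0.5653] 12
0.058 [0.5554 0.5611 0.5657] 19
0.062 [0.5606 0.5623 0.564 ] 2
0.07 [0.5449 0.5463 0.5472] 3
0.074 [0.5435 0.547  0.5475] 5
0.078 [0.5271 0.538  0.5487] 41
0.082 [0.526  0.529  0.5469] 13
0.086 [0.527  0.5284 0.5299] 8
0.09 [0.5261 0.5274 0.529 ] 9
0.094 [0.5253 0.5265 0.5292] 6
0.098 [0.5238 0.5269 0.5297] 12
0.102 [0.4705 0.5221 0.5273] 17
0.106 [0.4792 0.501  0.5264] 42
0.11 [0.471  0.5092 0.5254] 50
0.114 [0.4767 0.4846 0.5252] 11
0.118 [0.498 0.498 0.498] 1
```

View pics/o3.png

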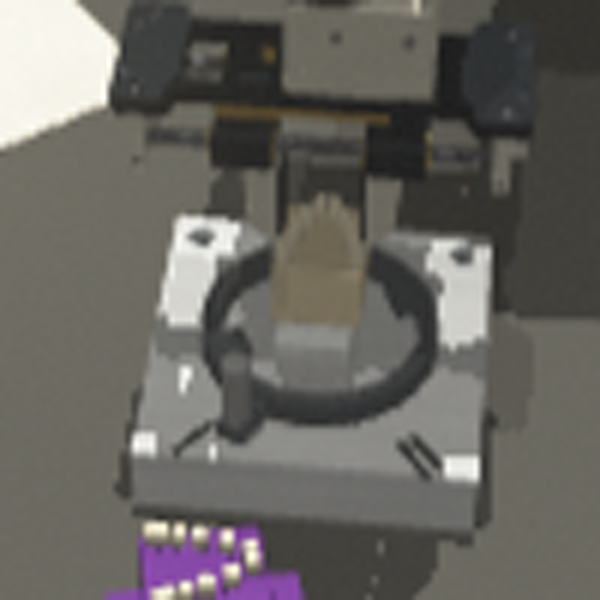

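The block face leans about 0.12 rad (x .529 at z .084, .526 at z .105). The carrier has pitched about the jaw axis in the grip, with its foot about 8 mm inside the socket. I'll relieve the load, let go so it rights itself, and look again.

Emit:
{"name": "step_arm", "arguments": {"series": [[0,0.06,0,0.04,0],[0,0.06,0,0.02,0],[0,0,0,0,0]]}}

```text
time: 10.25
tool_pos: [0.5019, 0.067, 0.1]
tool_rot: [3.141, -0.002, -0.002]
contact_force: [-8.2, -0.9, 22.1]
opening: 0.0368
```

Emit:
{"name": "step_arm", "arguments": {"series": [[0,0,0,0.06,0],[0,0,0,0,0]]}}

```text
time: 10.45
tool_pos: [0.5014, 0.067, 0.1002]
tool_rot: [3.141, -0.001, -0.002]
contact_force: [-5.2, 0.1, 11.6]
opening: 0.0367
```

Emit:
{"name": "step_arm", "arguments": {"series": [[0.5,0,0,0,0],[0.6,0,0,0,0],[0.7,0,0,0,0],[0.7,0,0,0,0],[0.7,0,0,0,0]]}}

```text
time: 10.95
tool_pos: [0.5014, 0.067, 0.099]
tool_rot: [3.141, -0.0, -0.002]
contact_force: [0.5, -0.1, -0.2]
opening: 0.064
```

```bash
cat > prof.py <<'E'
from h import *
import sys
s=grab('scene');o=sensors.observe();print(o['tool_pos'],o['opening'],o['contact_force'])
cv2.imwrite(sys.argv[1],cv2.resize(s['pixels'][130:230,210:310],(600,600),interpolation=cv2.INTER_CUBIC))
Q=cloud(s);x,y,z=Q[...,0],Q[...,1],Q[...,2]
for zz in np.arange(.042,.11,.004):
    m=(abs(y-.067)<.012)&(abs(z-zz)<.002)&(x>.44)&(x<.6);
    if m.sum(): print(zz.round(3),np.percentile(x[m],[0,50,100]).round(4),m.sum())
E
python3 prof.py pics/o4.png
```

```text
[0.50142344 0.0670242  0.099006  ] 0.06399524619602195 [-0.78985673 -0.90717137 -0.83396187]
0.042 [0.5304 0.5716 0.5917] 70
0.046 [0.5286 0.5374 0.5721] 18
0.05 [0.5285 0.5311 0.5647] 14
0.054 [0.5267 0.5582 0.5669] 21
0.058 [0.5278 0.5594 0.5668] 23
0.074 [0.5238 0.5417 0.5449] 8
0.078 [0.5199 0.5298 0.544 ] 31
0.082 [0.5208 0.5336 0.5421] 21
0.086 [0.5196 0.5224 0.545 ] 10
0.09 [0.5196 0.5215 0.5237] 8
0.094 [0.4674 0.5208 0.5224] 12
0.098 [0.4681 0.4838 0.5229] 21
0.102 [0.469  0.4902 0.5217] 36
0.106 [0.4638 0.5013 0.5188] 40
```

View pics/o4.png

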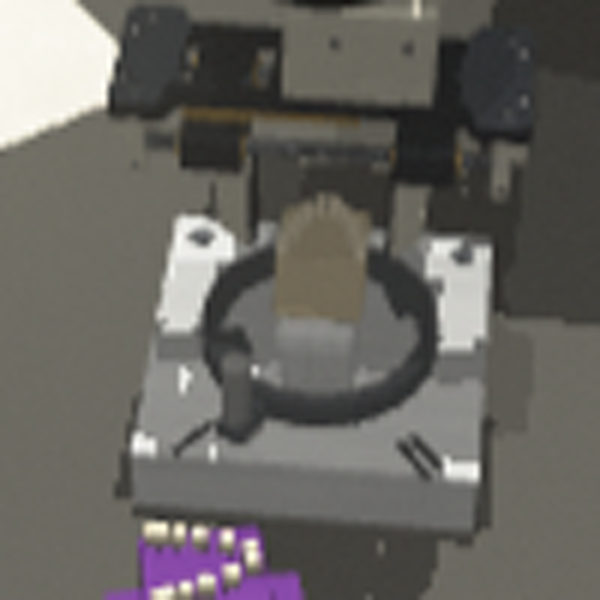

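Released, it rests in the socket leaning back further (block front at x .522, flange front end raised). I'll regrip forward of its centre and push the top +x and the front down, which rights it.

Emit:
{"name": "step_arm", "arguments": {"series": [[0.8,0.1,0,-0.15,0],[0.8,0.1,0,-0.15,0],[0.3,0,0,0,0],[0,0,0,0,0],[0,0,0,0,0],[0,0,0,0,0],[0,0,0,0,0]], "squeeze": 15}}

```text
time: 11.7
tool_pos: [0.5064, 0.0671, 0.0918]
tool_rot: [3.142, -0.001, -0.002]
contact_force: [1.1, 0.4, -0.0]
opening: 0.0438
```

Emit:
{"name": "step_arm", "arguments": {"series": [[0,0.08,0,-0.04,0],[0,0.08,0,-0.04,0],[0,0,0,0,0]]}}

```text
time: 12.0
tool_pos: [0.5097, 0.067, 0.0911]
tool_rot: [3.141, 0.001, -0.002]
contact_force: [-6.6, -1.0, 14.8]
opening: 0.0438
```

Emit:
{"name": "step_arm", "arguments": {"series": [[0,0.06,0,-0.04,0],[0,0.04,0,-0.04,0],[0,0,0,0,0]]}}

```text
time: 12.3
tool_pos: [0.5125, 0.067, 0.0895]
tool_rot: [3.141, -0.0, -0.002]
contact_force: [-7.0, -0.5, 16.9]
opening: 0.0438
```

```bash
python3 prof.py pics/o5.png
```

```text
[0.51243516 0.06699121 0.08945454] 0.04358064627428634 [-7.49149367 -0.206538   18.23231207]
0.042 [0.5298 0.5729 0.5911] 63
0.046 [0.5285 0.5406 0.5684] 26
0.05 [0.5293 0.5333 0.5659] 13
0.054 [0.5278 0.5445 0.5661] 18
0.058 [0.5307 0.5598 0.5661] 20
0.074 [0.5247 0.5448 0.5464] 7
0.078 [0.5249 0.536  0.548 ] 37
0.082 [0.5224 0.5287 0.5431] 14
0.086 [0.5214 0.525  0.5292] 10
0.09 [0.52   0.5239 0.5272] 12
0.094 [0.5194 0.5247 0.527 ] 6
0.098 [0.4668 0.5226 0.5262] 13
0.102 [0.4723 0.4884 0.5226] 31
0.106 [0.4712 0.5012 0.5214] 41
```

View pics/o5.png

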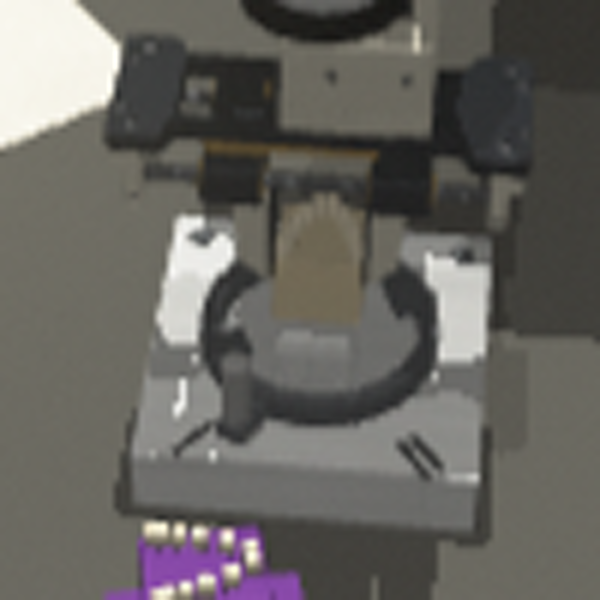

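Measured: the rear flange now rests on the collar ring and the front step on the chamfer, so it is jammed tilted. The cleaner mend is to lift it out, stand it on the bench at its old free spot to level it, and regrip. The first grip's odd opening reading (34 mm, versus 44 mm now at 15 N) also favours a gentler grip.

Emit:
{"name": "step_arm", "arguments": {"series": [[0.8,0,0,0,0],[0.8,-0.3,0,0,0],[0.8,-0.32,0,0,0],[0,0,0,0,0],[0,0,0,0,0],[0,0,0,0,0],[0,0,0,0,0],[0,0,0,0,0]], "squeeze": 18}}

```text
time: 13.15
tool_pos: [0.4975, 0.067, 0.0876]
tool_rot: [3.141, -0.0, -0.002]
contact_force: [0.6, -0.7, 0.7]
opening: 0.0435
```

Emit:
{"name": "step_arm", "arguments": {"series": [[0,0,0,0.2,0],[0,0,0,0.4,0],[0,0,0,0.6,0],[0,0,0,0.6,0],[0,0,0,0.6,0],[0,0,0,0.6,0],[0,0,0,0.4,0],[0,0,0,0,0]]}}

```text
time: 13.95
tool_pos: [0.4979, 0.0671, 0.1741]
tool_rot: [3.141, -0.003, -0.002]
contact_force: [-0.3, -0.3, -4.6]
opening: 0.044
```

```bash
python3 - <<'E'
from h import *
import pickle
s=grab('scene');pickle.dump(s,open('l1.pkl','wb'))
cv2.imwrite('pics/l1.png',cv2.resize(s['pixels'][80:230,190:320],(520,600),interpolation=2))
print(sensors.observe())
E
```

```text
{'time': 14.0, 'qpos': array([-1.87393543e-02,  3.40596469e-01,  1.65559871e+00, -9.71714465e-05,
        1.14447875e+00,  1.55428213e+00]), 'qvel': array([-0.00078096,  0.01913044,  0.02474843, -0.00130025, -0.01065816,
       -0.00120641]), 'joint_efforts': array([ 2.92028004e-02, -4.47308457e+01, -2.51030624e+01,  3.73213668e-02,
       -1.00644786e-02,  1.17631348e-04]), 'tool_pos': array([0.49731913, 0.06706386, 0.17303023]), 'tool_rot': array([ 3.14148898e+00, -9.17139780e-04, -2.18496648e-03]), 'contact_force': array([ 0.02296372,  0.51155765, -4.16007866]), 'torque': array([ 0.00570316,  0.08830122, -0.05285216]), 'opening': 0.043659779663985925}
```

View pics/l1.png

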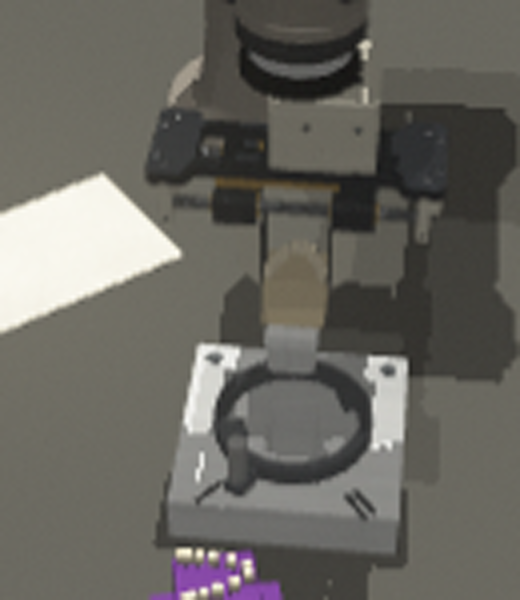

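Emit:
{"name": "step_arm", "arguments": {"series": [[0,0,0,0.5,0],[0,0,-0.4,0.3,0],[0,0.1,-0.9,0,0],[0,0.15,-0.9,0,0],[0,0.15,-0.9,0,0],[0,0.2,-0.9,0,0],[0,0.2,-0.9,0,0],[0,0.2,-0.9,0,0],[0,0.2,-0.9,0,0],[0,0.2,-0.9,-0.3,0],[0,0,-0.7,-0.6,0],[0,0,-0.3,-0.8,0]]}}

```text
time: 15.2
tool_pos: [0.5323, -0.1506, 0.1497]
tool_rot: [3.14, -0.001, -0.004]
contact_force: [0.1, 0.4, -4.9]
opening: 0.0439
```

Emit:
{"name": "step_arm", "arguments": {"series": [[0,0,0,-0.8,0],[0,0,0,-0.6,0],[0,0,0,-0.4,0],[0,0,0,0,0],[0,0,0,0,0]]}}

```text
time: 15.7
tool_pos: [0.5324, -0.1482, 0.1054]
tool_rot: [3.141, -0.0, -0.002]
contact_force: [1.3, -0.2, -4.1]
opening: 0.0437
```

```bash
python3 - <<'E'
from h import *
o=sensors.observe();tp=o['tool_pos'];print(tp,o['contact_force'])
s=grab('scene')
Q=cloud(s);x,y,z=Q[...,0],Q[...,1],Q[...,2]
for zz in np.arange(.002,.11,.004):
    m=(abs(y-tp[1])<.012)&(abs(z-zz)<.002)&(x>.46)&(x<.62);
    if m.sum(): print(zz.round(3),np.percentile(x[m],[0,50,100]).round(4),m.sum())
cv2.imwrite('pics/b1.png',cv2.resize(s['pixels'][120:220,150:250],(600,600),interpolation=cv2.INTER_CUBIC))
E
```

```text
[ 0.53239403 -0.14821523  0.10536247] [ 1.31101195 -0.18361472 -4.10689458]
0.002 [0.4603 0.5527 0.6196] 180
0.006 [0.5023 0.5679 0.6187] 12
0.054 [0.5643 0.5644 0.5646] 2
0.058 [0.5648 0.5649 0.5653] 3
0.062 [0.5642 0.5656 0.5677] 8
0.066 [0.5613 0.5648 0.5682] 13
0.07 [0.5614 0.5628 0.565 ] 7
0.074 [0.5625 0.5646 0.5657] 5
0.09 [0.5757 0.5771 0.5775] 3
0.094 [0.5574 0.5704 0.5791] 14
0.098 [0.557  0.5685 0.5789] 41
0.102 [0.5564 0.558  0.5765] 9
0.106 [0.5546 0.5567 0.56  ] 11
```

View pics/b1.png

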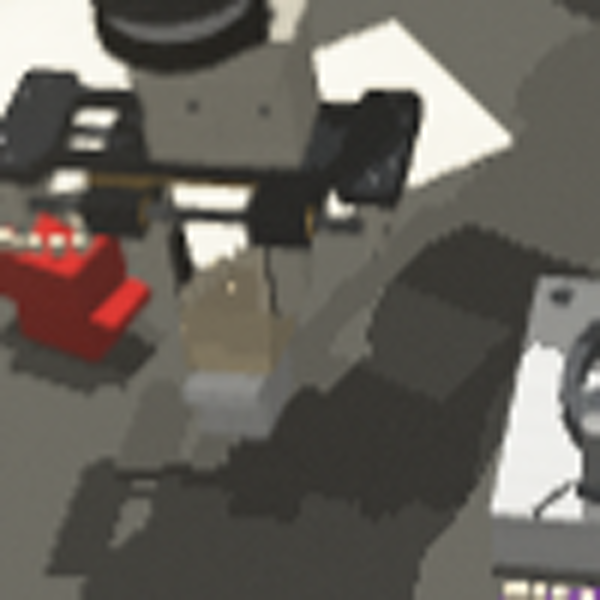

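Emit:
{"name": "step_arm", "arguments": {"series": [[0,0,0,-0.7,0],[0,0,0,-0.6,0],[0,0,0,-0.2,0],[0,0,0,0,0]]}}

```text
time: 16.15
tool_pos: [0.5322, -0.1479, 0.0677]
tool_rot: [3.142, 0.0, -0.002]
contact_force: [-0.6, -0.6, -3.8]
opening: 0.0437
```

Emit:
{"name": "step_arm", "arguments": {"series": [[0,0,0,-0.2,0],[0,0,0,0,0]]}}

```text
time: 16.35
tool_pos: [0.5333, -0.1484, 0.0636]
tool_rot: [3.14, -0.003, -0.002]
contact_force: [0.8, -2.1, -2.1]
opening: 0.0438
```

Emit:
{"name": "step_arm", "arguments": {"series": [[0,0,0,-0.06,0],[0.9,0,0,0,0],[0.9,0,0,0,0],[0.9,0,0,0,0],[0.9,0,0,0,0],[0.9,0,0,1,0],[0.9,0,0,1,0],[0.9,0,0,1,0],[0.9,-0.5,0,1,0],[0.9,-1,-0.5,0.6,0],[0.9,-1,-0.7,0.6,0],[0.9,-1,-0.7,0,0]]}}

```text
time: 17.55
tool_pos: [0.4448, -0.1963, 0.193]
tool_rot: [3.139, -0.003, -0.001]
contact_force: [-0.2, -0.9, 0.4]
opening: 0.0822
```

Emit:
{"name": "step_arm", "arguments": {"series": [[0.9,-1,-0.7,0,0],[0.9,-1,-0.7,0,0],[0.9,0,-1,0,0],[0.9,0,-1,0,0],[0.9,0,-1,0,0]]}}

```text
time: 18.05
tool_pos: [0.3944, -0.3064, 0.1913]
tool_rot: [3.141, -0.0, -0.003]
contact_force: [0.8, -0.2, 0.0]
opening: 0.0826
```

```bash
cat > meas.py <<'E'
from h import *
import pickle,sys
t=grab('top');s=grab('scene');n=sys.argv[1];pickle.dump((s,t),open(n+'.pkl','wb'))
cv2.imwrite(f'pics/{n}.png',np.hstack([cv2.resize(s['pixels'][110:260,130:330],(400,300),interpolation=2),cv2.resize(t['pixels'][150:270,200:360],(400,300),interpolation=2)]))
def rect(P,m,name):
    c,l,st,_=cv2.connectedComponentsWithStats(m.astype(np.uint8),connectivity=8)
    k=1+np.argmax(st[1:,4]);q=P[l==k]
    r=cv2.minAreaRect(q[:,:2].astype(np.float32));print(name,len(q),np.round(r[0],4),np.round(r[1],4),round(r[2],2),'z',np.percentile(q[:,2],[2,50,98]).round(4))
for nm,d in(('top',t),('scene',s)):
    Q=cloud(d);x,y,z=Q[...,0],Q[...,1],Q[...,2]
    A=(x>.38)&(x<.62)&(y>-.04)&(y<.18);B=(x>.46)&(x<.61)&(y<-.09)&(y>-.21)
    rect(Q,A&(z>.036)&(z<.1),nm+' stand');rect(Q,A&(abs(z-.056)<.007),nm+' collar')
    rect(Q,B&(z>.06)&(z<.1),nm+' block');rect(Q,B&(z>.034)&(z<.1),nm+' fl+block')
print(sensors.observe()['tool_pos'])
E
python3 meas.py b2
```

```text
top stand 3942 [0.5042 0.0665] [0.1701 0.1704] 89.95 z [0.0377 0.0416 0.0594]
top collar 588 [0.5039 0.0664] [0.1196 0.1194] 12.77 z [0.0523 0.057  0.0606]
top block 407 [ 0.5454 -0.1491] [0.0561 0.0443] 0.47 z [0.0651 0.0758 0.0872]
top fl+block 591 [ 0.5449 -0.1491] [0.0885 0.0443] 0.47 z [0.0386 0.0744 0.0866]
scene stand 2148 [0.5035 0.0672] [0.1706 0.1771] 89.63 z [0.0376 0.0421 0.0646]
scene collar 419 [0.5053 0.0644] [0.1221 0.1269] 21.57 z [0.0493 0.0567 0.0602]
scene block 276 [ 0.5472 -0.1487] [0.0583 0.0455] 0.87 z [0.0617 0.0754 0.0869]
scene fl+block 435 [ 0.5468 -0.1483] [0.0453 0.0931] 89.49 z [0.0364 0.0721 0.0866]
[ 0.39451102 -0.30797477  0.19091487]
```

View pics/b2.png

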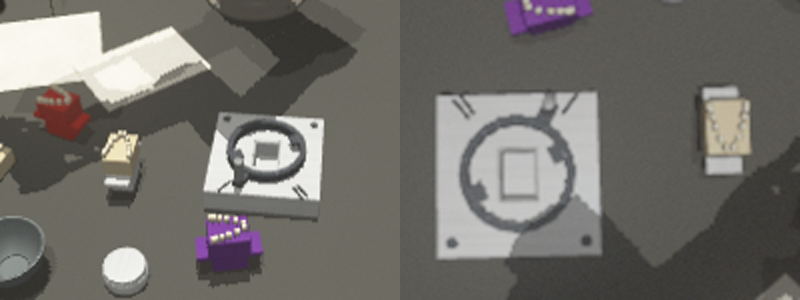

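Standing upright again at about (0.546,-0.149), yaw about 0.008, in the right panel at (725,130). The stand and collar are unchanged. Regrip.

Emit:
{"name": "step_arm", "arguments": {"series": [[0.95,0.87,0.91,0,0],[0.95,0.87,0.91,0,0],[0.95,0.87,0.91,0,0],[0.95,0.87,0.91,0,0],[0.95,0.87,0.91,0,0],[0.95,0.87,0.91,0,0],[0.95,0.87,0.91,0,0],[0.95,0,0,-1,0],[0.95,0,0,-1,0],[0.95,0,0,0,0],[0.95,0,0,0,0]]}}

```text
time: 19.25
tool_pos: [0.5468, -0.1457, 0.1413]
tool_rot: [-3.141, 0.001, -0.002]
contact_force: [-0.2, -0.4, 0.8]
opening: 0.0868
```

Emit:
{"name": "step_arm", "arguments": {"series": [[0.95,-0.03,-0.13,-0.8,0],[0.95,0,0,-0.9,0],[0.95,0,0,-0.8,0],[0.95,0,0,-0.35,0],[0.95,0,0,0,0],[0.4,0,0,0,0],[0.4,0,0,0,0],[0.4,0,0,0,0],[0.4,0,0,0,0],[0.4,0,0,0,0],[0.4,0,0,0,0]]}}

```text
time: 20.35
tool_pos: [0.5462, -0.1494, 0.0699]
tool_rot: [3.141, -0.0, -0.002]
contact_force: [-0.0, -0.1, 0.7]
opening: 0.0438
```

Emit:
{"name": "step_arm", "arguments": {"series": [[0.3,0,0,0,0],[0.2,0,0,0,0],[0.2,0,0,0,0]], "squeeze": 20}}

```text
time: 20.65
tool_pos: [0.5462, -0.1493, 0.0699]
tool_rot: [-3.142, 0.0, -0.002]
contact_force: [0.0, 0.3, 1.1]
opening: 0.0365
```

The opening sinks with squeeze when the pads hold only near the block's top edge. I'll regrip 3 mm lower with a moderate squeeze.

Emit:
{"name": "step_arm", "arguments": {"series": [[0.6,0,0,0,0],[0.6,0,0,0,0],[0.6,0,0,-0.13,0],[0.6,0,0,0,0],[0.4,0,0,0,0],[0.4,0,0,0,0],[0.4,0,0,0,0]], "squeeze": 14}}

```text
time: 21.35
tool_pos: [0.5463, -0.1494, 0.0666]
tool_rot: [-3.142, -0.0, -0.002]
contact_force: [0.8, 1.3, -0.0]
opening: 0.0379
```

Emit:
{"name": "step_arm", "arguments": {"series": [[0.3,0,0,0,0],[0.3,0,0,0,0],[0.3,0,0,0.2,0],[0.3,0,0,0.4,0],[0.3,0,0,0.6,0],[0.3,0,0,0.8,0],[0.3,0,0,0.8,0],[0.3,0,0,0.8,0],[0.3,0,0,0.8,0],[0.3,0,0,0.5,0],[0.3,0,0,0,0],[0.3,0,0,0,0]]}}

```text
time: 22.55
tool_pos: [0.5459, -0.1493, 0.1886]
tool_rot: [-3.141, 0.001, -0.002]
contact_force: [-0.3, 0.2, -4.7]
opening: 0.0377
```

Emit:
{"name": "step_arm", "arguments": {"series": [[0.3,-0.04,0.4,0,0],[0.3,-0.14,0.8,0,0],[0.3,-0.2,0.9,0,0],[0.3,-0.2,0.9,0,0],[0.3,-0.2,0.9,0,0],[0.3,-0.2,0.9,0,0],[0.3,-0.2,0.9,0,0],[0.3,-0.2,0.9,0,0],[0.3,-0.2,0.9,0,0],[0.3,-0.2,0.7,0,0],[0.3,-0.1,0.4,0,0],[0.3,0,0,0,0]]}}

```text
time: 23.75
tool_pos: [0.4984, 0.0669, 0.1885]
tool_rot: [-3.141, 0.002, -0.0]
contact_force: [-0.9, 0.1, -4.3]
opening: 0.038
```

Emit:
{"name": "step_arm", "arguments": {"series": [[0.3,0,0,-0.5,0],[0.3,0,0,-0.6,0],[0.3,0,0,-0.4,0],[0.3,0,0,0,0],[0.3,0,0,0,0],[0.3,0,0,0,0]]}}

```text
time: 24.35
tool_pos: [0.4998, 0.0653, 0.1522]
tool_rot: [3.141, -0.001, -0.002]
contact_force: [0.1, -0.1, -4.7]
opening: 0.0375
```

```bash
cat > air.py <<'E'
from h import *
import sys
o=sensors.observe();tp=o['tool_pos'];print(tp,o['contact_force'])
s=grab('scene');Q=cloud(s);x,y,z=Q[...,0],Q[...,1],Q[...,2]
cv2.imwrite(sys.argv[1],cv2.resize(s['pixels'][110:230,200:320],(600,600),interpolation=cv2.INTER_CUBIC))
f0=tp[2]-.0665
for nm,a,b,lo in(('plug',.012,.030,.51),('flange',.0325,.0385,.53),('block',.043,.072,.51)):
    m=(abs(y-tp[1])<.024)&(z>f0+a+.001)&(z<f0+b+.001)&(x>lo)&(x<tp[0]+.055)
    if m.sum()<5: continue
    q=Q[m];A=np.c_[q[:,1]-tp[1],q[:,2]-f0,np.ones(len(q))]
    k=abs(q[:,0]-np.median(q[:,0]))<.004;c=np.linalg.lstsq(A[k],q[k,0],rcond=None)[0]
    print(nm,k.sum(),'x med',np.median(q[:,0]).round(4),'y',q[k,1].min().round(4),q[k,1].max().round(4),'slopes y,z',c[:2].round(3))
E
python3 air.py pics/a1.png
```

```text
[0.49980708 0.0653391  0.1522238 ] [ 0.07484992 -0.07513551 -4.70026181]
plug 13 x med 0.5294 y 0.0492 0.081 slopes y,z [-0.03  0.47]
flange 9 x med 0.5473 y 0.0481 0.0793 slopes y,z [ 0.025 -0.113]
block 119 x med 0.5291 y 0.0459 0.0862 slopes y,z [-0.012 -0.063]
```

View pics/a1.png

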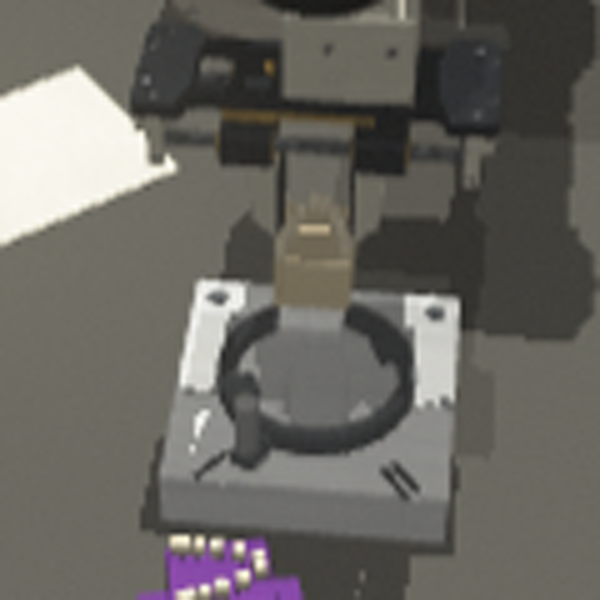

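```bash
python3 - <<'E'
from h import *
import pickle
s,t=pickle.load(open('b2.pkl','rb'));Q=cloud(s);x,y,z=Q[...,0],Q[...,1],Q[...,2]
for nm,a,b,lo in(('flange',.0325,.0385,.57),('block',.043,.072,.55)):
    m=(abs(y+.149)<.024)&(z>a+.001)&(z<b+.001)&(x>lo)&(x<.6)
    q=Q[m];k=abs(q[:,0]-np.median(q[:,0]))<.004;A=np.c_[q[:,1],q[:,2],np.ones(len(q))]
    c=np.linalg.lstsq(A[k],q[k,0],rcond=None)[0];print(nm,k.sum(),np.median(q[:,0]).round(4),c.round(3))
for n in('scene',):
    Q=cloud(s);m=(x>.575)&(x<.61)&(abs(y-.066)<.07)&(z>.008)&(z<.034);q=Q[m];c=np.linalg.lstsq(np.c_[q[:,1],q[:,2],np.ones(len(q))],q[:,0],rcond=None)[0];print('stand front slopes',c.round(3))
E
```

```text
flange 17 0.5884 [-0.054 -0.24   0.591]
block 98 0.5731 [-0.002 -0.023  0.574]
stand front slopes [ 0.004 -0.006  0.589]
```

```bash
cat > air2.py <<'E'
from h import *
o=sensors.observe();tp=o['tool_pos'];f0=tp[2]-.0665;acc={}
for i in range(6):
    s=grab('scene');Q=cloud(s);x,y,z=Q[...,0],Q[...,1],Q[...,2]
    for nm,a,b,off in(('plug',.010,.029,.025),('flange',.033,.0385,.045),('block',.044,.070,.028)):
        m=(abs(y-tp[1])<.013)&(z>f0+a+.001)&(z<f0+b+.001)&(abs(x-tp[0]-off)<.008)
        acc.setdefault(nm,[]).append(Q[m])
for nm,v in acc.items():
    q=np.concatenate(v);k=abs(q[:,0]-np.median(q[:,0]))<.004;q=q[k]
    c=np.linalg.lstsq(np.c_[q[:,1]-tp[1],q[:,2]-q[:,2].mean(),np.ones(len(q))],q[:,0],rcond=None)[0]
    off={'plug':.025,'flange':.045,'block':.028}[nm]
    print(nm,len(q),'ctr x',(c[2]-off).round(4),'at h',(q[:,2].mean()-f0).round(3),'slope y,z',c[:2].round(3))
print(tp)
E
python3 air2.py
```

```text
plug 72 ctr x 0.5038 at h 0.014 slope y,z [0.03  0.178]
flange 61 ctr x 0.5015 at h 0.037 slope y,z [0.033 0.025]
block 378 ctr x 0.5005 at h 0.058 slope y,z [-0.008 -0.062]
[0.49980064 0.06540471 0.15227932]
```

Averaged, the plug centre is at .5038, flange .5015, block .5005. So the carrier does hang tilted about 0.055 rad with its foot forward. The foot is already centred in x, so I'll dip its narrow part into the socket and push the tool +x against the wall to right it in the grip.

Emit:
{"name": "step_arm", "arguments": {"series": [[0.3,0.01,0.07,-0.4,0],[0.3,0,0,-0.6,0],[0.3,0,0,-0.5,0],[0.3,0,0,-0.2,0],[0.3,0,0,0,0],[0.3,0,0,0,0]]}}

```text
time: 25.3
tool_pos: [0.4998, 0.0673, 0.1093]
tool_rot: [3.142, -0.0, -0.002]
contact_force: [-0.9, 0.6, -4.8]
opening: 0.0377
```

Emit:
{"name": "step_arm", "arguments": {"series": [[0.3,0,0,-0.15,0],[0.3,0,0,-0.1,0],[0.3,0,0,0,0]]}}

```text
time: 25.6
tool_pos: [0.4993, 0.0673, 0.1026]
tool_rot: [3.142, 0.0, -0.002]
contact_force: [0.2, 0.7, -5.5]
opening: 0.0375
```

Emit:
{"name": "step_arm", "arguments": {"series": [[0.3,0,0,-0.1,0],[0.3,0,0,0,0]]}}

```text
time: 25.8
tool_pos: [0.4994, 0.0673, 0.1001]
tool_rot: [3.141, 0.0, -0.002]
contact_force: [-0.1, -0.1, -4.5]
opening: 0.0378
```

Emit:
{"name": "step_arm", "arguments": {"series": [[0.3,0.08,0,0,0],[0.3,0.08,0,0,0],[0.3,0,0,0,0]]}}

```text
time: 26.1
tool_pos: [0.5039, 0.0673, 0.1004]
tool_rot: [3.142, -0.0, -0.002]
contact_force: [-0.3, 0.7, -4.3]
opening: 0.0374
```

Emit:
{"name": "step_arm", "arguments": {"series": [[0.3,0.06,0,0,0],[0.3,0,0,0,0]]}}

```text
time: 26.3
tool_pos: [0.5051, 0.0673, 0.1003]
tool_rot: [3.141, 0.0, -0.002]
contact_force: [-0.5, -0.2, -4.8]
opening: 0.0375
```

Emit:
{"name": "step_arm", "arguments": {"series": [[0.3,0.06,0,0,0],[0.3,0,0,0,0]]}}

```text
time: 26.5
tool_pos: [0.5066, 0.0673, 0.1003]
tool_rot: [3.141, -0.0, -0.002]
contact_force: [-0.8, -0.2, -4.3]
opening: 0.0375
```

```bash
python3 air2.py; python3 prof.py pics/a2.png|head -3
```

```text
plug 2 ctr x 0.513 at h 0.011 slope y,z [-0.856  0.018]
flange 70 ctr x 0.5049 at h 0.037 slope y,z [ 0.005 -0.425]
block 337 ctr x 0.5055 at h 0.058 slope y,z [ 0.005 -0.005]
[0.50659323 0.06729407 0.10034627]
[0.50644408 0.06731701 0.10031225] 0.03756187564103755 [-0.62636767 -0.27084926 -4.0533333 ]
0.042 [0.5296 0.5706 0.5907] 60
0.046 [0.533  0.5636 0.5895] 12
```

View pics/a2.png

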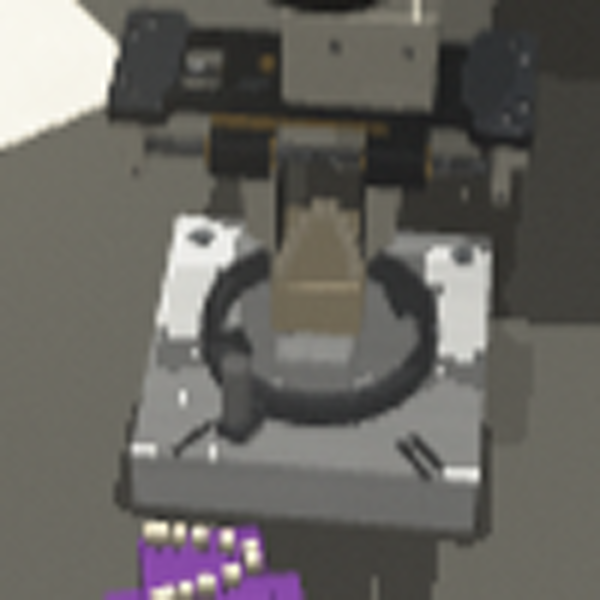

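It's righted: block and flange centres are .5055/.5049 with slope about 0. Shift -1.2 mm and insert.

Emit:
{"name": "step_arm", "arguments": {"series": [[0.3,-0.05,0,-0.06,0],[0.3,0,0,-0.06,0],[0.3,0,0,0,0]]}}

```text
time: 27.15
tool_pos: [0.505, 0.0673, 0.0971]
tool_rot: [3.141, 0.0, -0.002]
contact_force: [-0.9, 0.6, -4.2]
opening: 0.0373
```

Emit:
{"name": "step_arm", "arguments": {"series": [[0.3,0,0,-0.1,0],[0.3,0,0,0,0]]}}

```text
time: 27.35
tool_pos: [0.505, 0.0673, 0.0945]
tool_rot: [3.142, 0.001, -0.002]
contact_force: [-0.7, -0.1, -4.3]
opening: 0.0376
```

Now deeper than before (foot at about .028) with no contact. Continue.

Emit:
{"name": "step_arm", "arguments": {"series": [[0.3,0,0,-0.1,0],[0.3,0,0,-0.1,0],[0.3,0,0,0,0]]}}

```text
time: 27.65
tool_pos: [0.5049, 0.0673, 0.0894]
tool_rot: [3.142, 0.001, -0.002]
contact_force: [-0.8, -0.7, -3.9]
opening: 0.0372
```

Emit:
{"name": "step_arm", "arguments": {"series": [[0.3,0,0,-0.1,0],[0.3,0,0,-0.1,0],[0.3,0,0,0,0]]}}

```text
time: 27.95
tool_pos: [0.505, 0.0673, 0.0844]
tool_rot: [3.142, 0.001, -0.002]
contact_force: [-0.6, 0.8, -4.2]
opening: 0.0376
```

Emit:
{"name": "step_arm", "arguments": {"series": [[0.3,0,0,-0.1,0],[0.3,0,0,-0.1,0],[0.3,0,0,0,0]]}}

```text
time: 28.25
tool_pos: [0.505, 0.0673, 0.0794]
tool_rot: [3.141, 0.001, -0.002]
contact_force: [-0.2, -0.1, -5.5]
opening: 0.0371
```

Emit:
{"name": "step_arm", "arguments": {"series": [[0.3,0,0,-0.1,0],[0.3,0,0,-0.06,0],[0.3,0,0,0,0]]}}

```text
time: 28.55
tool_pos: [0.505, 0.0673, 0.0756]
tool_rot: [3.142, 0.001, -0.002]
contact_force: [-0.2, 0.1, -4.6]
opening: 0.0377
```

Emit:
{"name": "step_arm", "arguments": {"series": [[0.3,0,0,-0.04,0],[0.3,0,0,-0.02,0],[0.3,0,0,0,0]]}}

```text
time: 28.85
tool_pos: [0.5056, 0.0674, 0.0747]
tool_rot: [3.142, -0.001, -0.002]
contact_force: [-0.4, 1.0, -2.1]
opening: 0.0379
```

Seating contact comes at the expected height (.0747 against .0746). Press lightly, then look.

Emit:
{"name": "step_arm", "arguments": {"series": [[0.3,0,0,-0.04,0],[0.3,0,0,0,0],[0.3,0,0,0,0]]}}

```text
time: 29.15
tool_pos: [0.5057, 0.0675, 0.0744]
tool_rot: [-3.142, -0.002, -0.002]
contact_force: [-3.0, 1.7, 6.7]
opening: 0.0375
```

Emit:
{"name": "step_arm", "arguments": {"series": [[0.5,0,0,0,0],[0.57,0,0,0.08,0],[0.57,0,0,0.1,0],[0.6,0,0,0.4,0],[0.7,0,0,0.8,0],[0.7,0,0,1,0],[0.7,0,0,1,0],[0.7,0,0,1,0]]}}

```text
time: 29.95
tool_pos: [0.5052, 0.0673, 0.1846]
tool_rot: [3.141, -0.001, -0.002]
contact_force: [0.4, -0.3, -0.7]
opening: 0.0642
```

```bash
python3 - <<'E'
from h import *
s=grab('scene');o=sensors.observe();print(o['tool_pos'],o['time'])
cv2.imwrite('pics/s1.png',cv2.resize(s['pixels'][130:230,210:310],(600,600),interpolation=cv2.INTER_CUBIC))
Q=cloud(s);x,y,z=Q[...,0],Q[...,1],Q[...,2]
m=(abs(y-.067)<.014)&(x>.536)&(x<.5475)&(z>.03)&(z<.07);print('flange top z',np.median(z[m]),m.sum())
m=(abs(y-.067)<.014)&(x>.51)&(x<.53)&(z>.075);print('block top z',np.percentile(z[m],[5,50,95]).round(4))
m=(abs(y-.067)<.016)&(z>.054)&(z<.08)&(x>.522)&(x<.54);q=Q[m];print('block front',np.median(q[:,0])-.028,np.polyfit(q[:,2],q[:,0],1),np.polyfit(q[:,1],q[:,0],1))
m=(x>.575)&(x<.61)&(abs(y-.066)<.05)&(abs(z-.0412)<.004);print('stand top z',np.median(z[m]))
E
```

```text
[0.50744205 0.06732023 0.18880554] 30.0
flange top z 0.04918692448173301 25
block top z [0.083  0.3419 0.5553]
block front 0.5045580984639637 [-0.00483354  0.53306761] [-0.04364624  0.53567808]
stand top z 0.04102505480966234
```

View pics/s1.png

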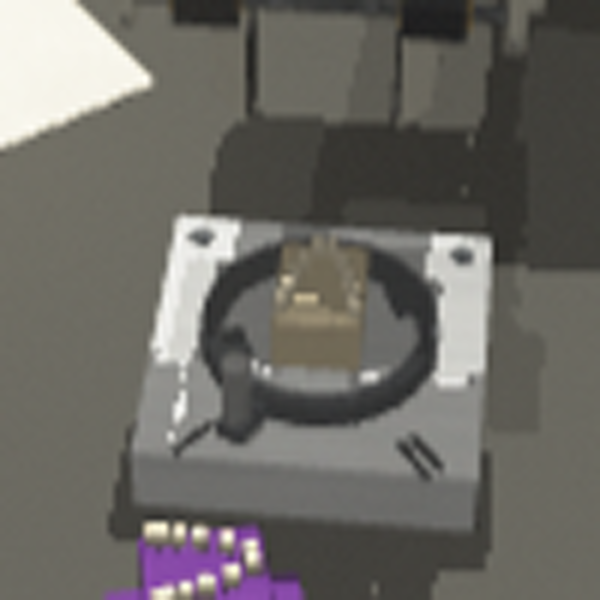

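Seated: flange top is 8.2 mm above the stand top, the block is centred at x .5046 with no tilt, and the collar is still open (post at (235,380)). Now I'll push the post with closed fingers from its -y side.

Emit:
{"name": "step_arm", "arguments": {"series": [[0,0.65,-0.82,0,0],[0,0.65,-0.82,0,0],[0,0.65,-0.82,0,0],[0,0.65,-0.82,0,0],[0,0,0,-0.8,0],[0,0,0,-0.8,0],[0,0,0,-0.8,0],[0,0,0,-0.8,0],[0,0,0,-0.8,0],[0,0,0,0,0]], "squeeze": 10}}

```text
time: 31.0
tool_pos: [0.5685, -0.0145, 0.0808]
tool_rot: [-3.141, 0.005, -0.002]
contact_force: [-0.7, -0.1, 0.1]
opening: 0.0001
```

Emit:
{"name": "step_arm", "arguments": {"series": [[0,0.15,0.3,0,0],[0,0,0.3,0,0],[0,0,0.2,0,0],[0,0,0.2,0,0],[0,0.04,0.2,0,0],[0,0.04,0.2,0,0]]}}

```text
time: 31.6
tool_pos: [0.5761, 0.0208, 0.0831]
tool_rot: [3.141, -0.0, -0.002]
contact_force: [0.0, 0.9, -0.3]
opening: 0.0006
```

Emit:
{"name": "step_arm", "arguments": {"series": [[0,0.03,0.2,0,0],[0,0.02,0.2,0,0],[0,0.02,0.2,0,0],[0,0.02,0.2,0,0]]}}

```text
time: 32.0
tool_pos: [0.5782, 0.0407, 0.0828]
tool_rot: [3.142, 0.0, -0.002]
contact_force: [-0.1, -0.4, 0.3]
opening: 0.0005
```

```bash
python3 - <<'E'
from h import *
s=grab('scene');o=sensors.observe();print(o['tool_pos'],o['time'],o['contact_force'])
cv2.imwrite('pics/c1.png',cv2.resize(s['pixels'][130:230,210:310],(600,600),interpolation=cv2.INTER_CUBIC))
E
```

```text
[0.57826855 0.04140555 0.08280652] 32.05 [-0.16235561  1.28668292  1.04046016]
```

View pics/c1.png

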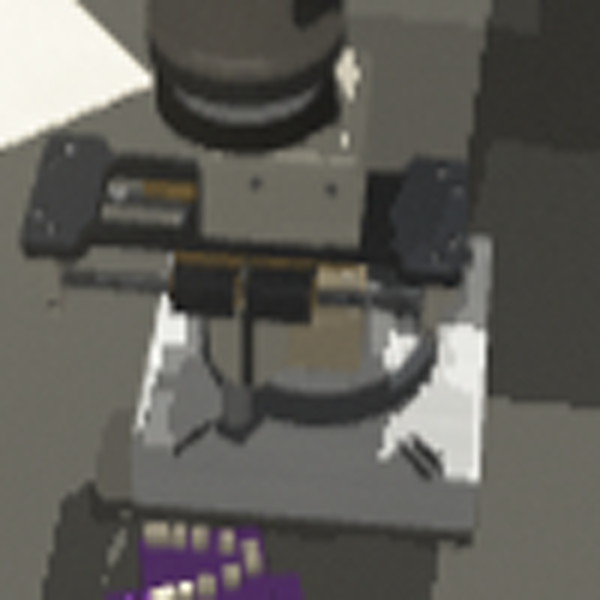

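```bash
python3 - <<'E'
from h import *
s=grab('scene');t=grab('top')
cv2.imwrite('pics/c2.png',np.hstack([cv2.resize(s['pixels'][165:215,225:275],(400,400),interpolation=cv2.INTER_CUBIC),cv2.resize(t['pixels'][170:270,200:300],(400,400),interpolation=cv2.INTER_CUBIC)]))
Q=cloud(s);x,y,z=Q[...,0],Q[...,1],Q[...,2]
for zz in np.arange(.05,.11,.005):
    m=(abs(z-zz)<.0025)&(x>.555)&(x<.61)&(y>-.03)&(y<.1)
    if m.sum(): print(zz.round(3),m.sum(),'x',np.percentile(x[m],[5,50,95]).round(3),'y',np.percentile(y[m],[0,50,100]).round(3))
E
```

```text
0.05 29 x [0.558 0.564 0.579] y [0.024 0.046 0.099]
0.055 46 x [0.556 0.562 0.578] y [0.024 0.059 0.096]
0.06 28 x [0.556 0.562 0.579] y [0.027 0.064 0.096]
0.065 7 x [0.575 0.577 0.58 ] y [0.028 0.034 0.039]
0.07 6 x [0.574 0.576 0.578] y [0.028 0.034 0.039]
0.075 4 x [0.573 0.578 0.578] y [0.028 0.032 0.039]
0.08 6 x [0.577 0.579 0.58 ] y [0.028 0.034 0.037]
0.085 2 x [0.578 0.578 0.579] y [0.028 0.03  0.031]
0.09 1 x [0.578 0.578 0.578] y [0.028 0.028 0.028]
0.095 4 x [0.587 0.587 0.587] y [0.035 0.041 0.047]
0.1 6 x [0.587 0.588 0.589] y [0.032 0.04  0.052]
0.105 15 x [0.586 0.588 0.589] y [0.03  0.044 0.055]
```

View pics/c2.png

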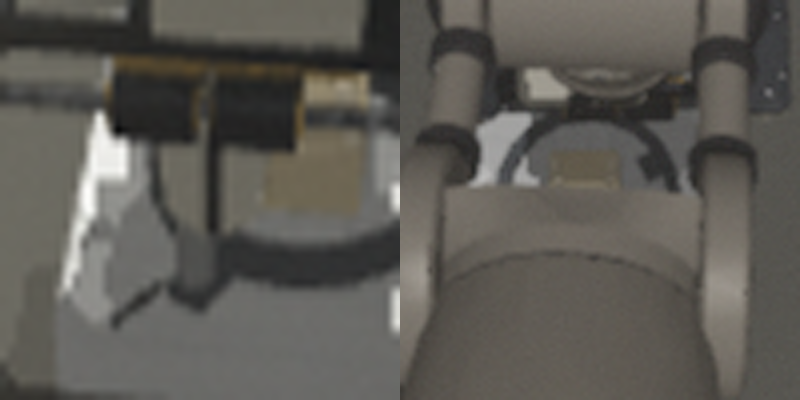

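```bash
python3 - <<'E'
from h import *
s=grab('scene');o=sensors.observe();print(o['tool_pos'],o['time'],o['contact_force'])
T=np.array(s['pose']);K=s['camera_matrix']
def proj(p):
    c=T[:3,:3].T@(np.array(p)-T[:3,3]);a=c[:2]/c[2];r2=a@a;a=a*(1+s['k1']*r2);return K[0][0]*a[0]+K[0][2],K[1][1]*a[1]+K[1][2]
tp=o['tool_pos'];im=cv2.resize(s['pixels'][150:220,220:290],(595,595),interpolation=cv2.INTER_NEAREST)
for p,c in(((tp[0],tp[1],tp[2]-.017),(0,0,255)),((tp[0],tp[1],tp[2]),(0,255,0)),((tp[0],tp[1],tp[2]+.04),(255,0,0)),((.5709,.0333,.092),(0,255,255)),((.5709,.0333,.052),(255,255,0))):
    u,v=proj(p);print(p,u,v);cv2.circle(im,(int((u-220+.5)*8.5),int((v-150+.5)*8.5)),4,c,-1)
cv2.imwrite('pics/c3.png',im)
for v in range(168,202,2): print(v,[tuple(s['pixels'][v,u]) [1] for u in range(240,260)],np.round(s['range_z'][v,246:254],3))
E
```

```text
[0.57819112 0.04039914 0.08279356] 32.2 [-0.39899432 -0.12197647 -0.02412012]
(np.float64(0.578191117730063), np.float64(0.040399143094220075), np.float64(0.06579355736793234)) 251.3039405648352 197.79325994766205
(np.float64(0.578191117730063), np.float64(0.040399143094220075), np.float64(0.08279355736793234)) 251.2404448935635 193.80432250819172
(np.float64(0.578191117730063), np.float64(0.040399143094220075), np.float64(0.12279355736793235)) 251.08446437146236 184.01460803852902
(0.5709, 0.0333, 0.092) 249.01506328077818 189.5572235678744
(0.5709, 0.0333, 0.052) 249.22578491123215 198.9216198560099
168 [np.uint8(41), np.uint8(42), np.uint8(43), np.uint8(72), np.uint8(105), np.uint8(106), np.uint8(106), np.uint8(106), np.uint8(104), np.uint8(104), np.uint8(105), np.uint8(104), np.uint8(104), np.uint8(105), np.uint8(105), np.uint8(104), np.uint8(103), np.uint8(106), np.uint8(106), np.uint8(106)] [0.897 0.898 0.896 0.897 0.896 0.894 0.894 0.892]
170 [np.uint8(40), np.uint8(41), np.uint8(40), np.uint8(40), np.uint8(44), np.uint8(46), np.uint8(52), np.uint8(51), np.uint8(60), np.uint8(
[... 4613 characters left out ...]
 1.018 1.041 1.04 ]
198 [np.uint8(108), np.uint8(109), np.uint8(110), np.uint8(109), np.uint8(109), np.uint8(109), np.uint8(107), np.uint8(77), np.uint8(79), np.uint8(80), np.uint8(77), np.uint8(70), np.uint8(51), np.uint8(51), np.uint8(50), np.uint8(50), np.uint8(50), np.uint8(51), np.uint8(51), np.uint8(50)] [1.049 1.023 1.019 1.017 1.022 1.024 1.031 1.035]
200 [np.uint8(108), np.uint8(107), np.uint8(108), np.uint8(104), np.uint8(73), np.uint8(81), np.uint8(61), np.uint8(60), np.uint8(75), np.uint8(75), np.uint8(70), np.uint8(58), np.uint8(51), np.uint8(70), np.uint8(97), np.uint8(95), np.uint8(92), np.uint8(81), np.uint8(80), np.uint8(59)] [1.028 1.027 1.027 1.025 1.025 1.028 1.031 1.045]
```

View pics/c3.png

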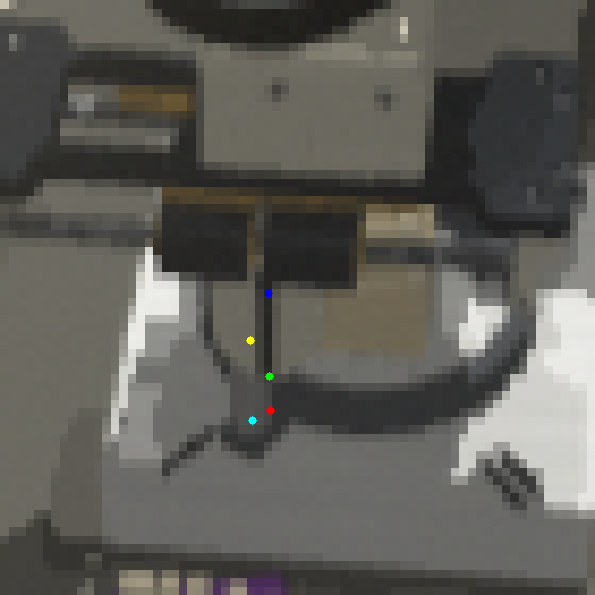

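The finger plates end at row ~193, about z .09, just above the post top (yellow, z .092). So the real fingertips stand roughly 8 mm behind the TCP, not 17 mm ahead. That also explains the 34–37 mm openings: the pads held the teeth, not the block. The fingers passed over the post without touching it. I'll go back and come in 21 mm lower.

Emit:
{"name": "step_arm", "arguments": {"series": [[0,0,-0.8,0,0],[0,0,-0.8,0,0],[0,-0.1,-0.7,0,0],[0,0,0,-0.3,0],[0,0,0,-0.5,0],[0,0,0,0,0]]}}

```text
time: 32.8
tool_pos: [0.5742, -0.0164, 0.0606]
tool_rot: [-3.141, 0.004, -0.002]
contact_force: [-0.0, 0.1, -0.2]
opening: 0.0005
```

Emit:
{"name": "step_arm", "arguments": {"series": [[0,0,0.3,0,0],[0,0,0.3,0,0],[0,0,0.2,0,0],[0,0,0.2,0,0],[0,0,0,0,0]]}}

```text
time: 33.3
tool_pos: [0.576, 0.0087, 0.0631]
tool_rot: [3.141, -0.001, -0.001]
contact_force: [-0.2, -1.6, -0.3]
opening: 0.0003
```

Emit:
{"name": "step_arm", "arguments": {"series": [[0,0.03,0.25,0,0],[0,0.03,0.25,0,0],[0,0.03,0.25,0,0],[0,0.03,0.25,0,0],[0,0.03,0.25,0,0],[0,0,0,0,0]]}}

```text
time: 33.9
tool_pos: [0.5791, 0.0403, 0.0627]
tool_rot: [-3.141, 0.001, -0.001]
contact_force: [-0.5, -0.2, -0.4]
opening: 0.0005
```

```bash
python3 - <<'E'
from h import *
s=grab('scene');print(sensors.observe()['contact_force'])
cv2.imwrite('pics/c4.png',cv2.resize(s['pixels'][140:225,215:300],(600,600),interpolation=cv2.INTER_CUBIC))
E
```

```text
[-0.36273986 -0.60640054 -0.12330215]
```

View pics/c4.png

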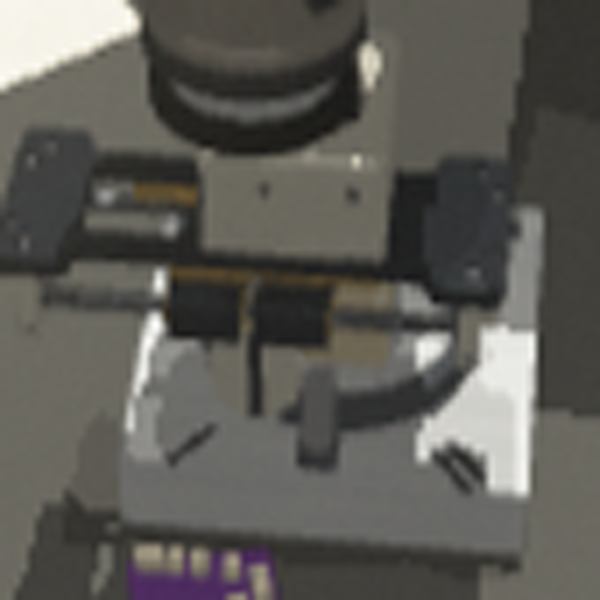

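The post is moving ahead of the fingers, now at (318,410). Continue round the arc.

Emit:
{"name": "step_arm", "arguments": {"series": [[0,-0.02,0.25,0,0],[0,-0.04,0.25,0,0],[0,-0.06,0.25,0,0],[0,-0.08,0.25,0,0],[0,-0.1,0.25,0,0],[0,-0.12,0.22,0,0],[0,0,0,0,0]]}}

```text
time: 34.65
tool_pos: [0.5681, 0.0769, 0.0628]
tool_rot: [-3.141, 0.001, -0.001]
contact_force: [-0.6, -0.1, -0.1]
opening: 0.001
```

Emit:
{"name": "step_arm", "arguments": {"series": [[0,-0.1,0.15,0,0],[0,-0.05,0.1,0,0],[0,0,0,0,0]]}}

```text
time: 34.95
tool_pos: [0.5649, 0.0824, 0.0628]
tool_rot: [-3.141, 0.0, -0.002]
contact_force: [-0.0, -0.5, 0.3]
opening: 0.0007
```

Emit:
{"name": "step_arm", "arguments": {"series": [[0,-0.05,0.1,0,0],[0,0,0,0,0]]}}

```text
time: 35.15
tool_pos: [0.5638, 0.0847, 0.0628]
tool_rot: [3.142, 0.0, -0.002]
contact_force: [0.2, -2.2, 0.2]
opening: 0.0003
```

Emit:
{"name": "step_arm", "arguments": {"series": [[0,-0.02,0.08,0,0],[0,0,0,0,0]]}}

```text
time: 35.35
tool_pos: [0.563, 0.0865, 0.0628]
tool_rot: [3.141, 0.001, -0.002]
contact_force: [-1.5, -2.1, 1.0]
opening: 0.0005
```

```bash
python3 - <<'E'
from h import *
s=grab('scene');print(sensors.observe()['contact_force'])
cv2.imwrite('pics/c5.png',cv2.resize(s['pixels'][140:225,215:300],(600,600),interpolation=cv2.INTER_CUBIC))
Q=cloud(s);x,y,z=Q[...,0],Q[...,1],Q[...,2]
m=(z>.066)&(z<.088)&(x>.555)&(x<.6)&(y>.1)&(y<.14);q=Q[m];print(len(q),q[:,0].max(),np.percentile(q,[0,50,100],axis=0).round(4))
E
```

```text
[-2.53285934 -2.13782256  1.17134695]
28 0.5744487674055028 [[0.57   0.102  0.0666]
 [0.5723 0.111  0.0771]
 [0.5744 0.1169 0.0878]]
```

View pics/c5.png

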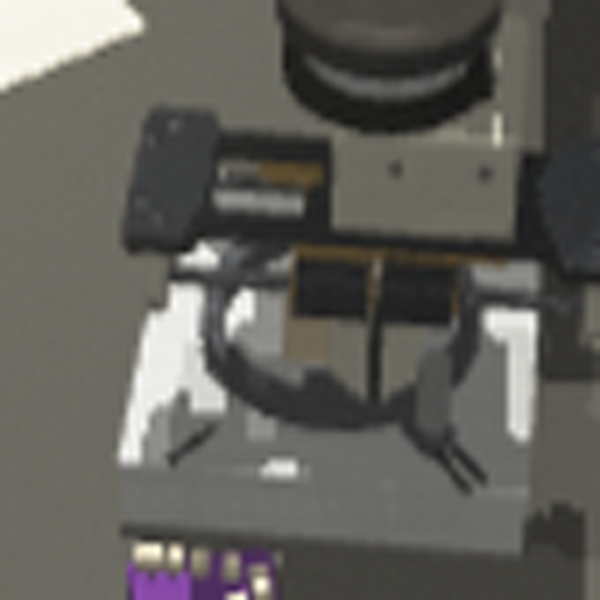

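Emit:
{"name": "step_arm", "arguments": {"series": [[0,-0.03,0.1,0,0],[0,0,0,0,0]]}}

```text
time: 35.6
tool_pos: [0.562, 0.089, 0.0626]
tool_rot: [3.141, 0.002, -0.002]
contact_force: [-2.3, -3.2, 0.5]
opening: 0.0004
```

Emit:
{"name": "step_arm", "arguments": {"series": [[0,-0.02,0.08,0,0],[0,0,0,0,0]]}}

```text
time: 35.8
tool_pos: [0.5619, 0.0897, 0.0627]
tool_rot: [3.139, 0.001, -0.002]
contact_force: [-2.9, -8.8, 0.6]
opening: 0.0008
```

Force jumps to 9 N at tool y .0897, so the post is at the locked stop. Back off, lift, clear away and check.

Emit:
{"name": "step_arm", "arguments": {"series": [[0,0.1,-0.5,0,0],[0,0,-0.4,0,0],[0,0,0,0.8,0],[0,0,0,1,0],[0,0,0,1,0],[0,0,0,1,0],[0,-0.8,-0.6,1,0],[0,-1,-1,0,0],[0,-1,-1,0,0],[0,-1,-1,0,0],[0,-1,-1,0,0],[0,-1,-1,0,0]]}}

```text
time: 37.0
tool_pos: [0.4189, -0.0724, 0.183]
tool_rot: [-3.142, -0.001, -0.002]
contact_force: [0.9, -0.6, 1.4]
opening: 0.0004
```

Emit:
{"name": "step_arm", "arguments": {"series": [[0,-0.5,-1,0,0],[0,0,-1,0,0],[0,0,-1,0,0],[0,0,-1,0,0],[0,0,-1,0,0],[0,0,0,0,0],[0,0,0,0,0]]}}

```text
time: 37.7
tool_pos: [0.4071, -0.1967, 0.1828]
tool_rot: [-3.141, -0.0, -0.004]
contact_force: [0.2, 0.3, 0.0]
opening: 0.0006
```

```bash
python3 - <<'E'
from h import *
import pickle
o=sensors.observe();print(o['tool_pos'],o['time'],o['contact_force'])
s=grab('scene');t=grab('top')
cv2.imwrite('pics/f1.png',np.hstack([cv2.resize(s['pixels'][150:225,215:290],(400,400),interpolation=cv2.INTER_CUBIC),cv2.resize(t['pixels'][180:260,205:285],(400,400),interpolation=cv2.INTER_CUBIC)]))
cv2.imwrite('pics/f2.png',np.hstack([cv2.resize(t['pixels'],(400,300)),cv2.resize(s['pixels'],(400,300))]))
for nm,d in(('top',t),('scene',s)):
    Q=cloud(d);x,y,z=Q[...,0],Q[...,1],Q[...,2]
    px=d['pixels'].astype(int)
    P=(z>.084)&(z<.1)&(x>.55)&(x<.59)&(y>.09)&(y<.14);q=Q[P];c=np.median(q,0)
    print(nm,'post',c.round(4),P.sum(),'angle',np.degrees(np.arctan2(c[1]-.0665,c[0]-.504)).round(1),'q',np.arctan2(c[1]-.0665,c[0]-.504)+.6545)
    B=(z>.066)&(z<.1)&(abs(x-.504)<.04)&(abs(y-.067)<.035);r=cv2.minAreaRect(Q[B][:,:2].astype(np.float32));print('block',np.round(r[0],4),np.round(r[1],4),round(r[2],1),'z',np.percentile(z[B],[5,50,98]).round(4))
    F=(x>.534)&(x<.546)&(abs(y-.067)<.012)&(z<.07);G=(x>.472-.01)&(x<.474)&(abs(y-.067)<.012)&(z<.07);print('flange z front/back',np.median(z[F]),np.median(z[G]))
E
```

```text
[ 0.40707772 -0.19667099  0.18275249] 37.7 [0.21491552 0.32864097 0.03032579]
top post [0.5642 0.1131 0.0921] 26 angle 37.7 q 1.3131877457368142
block [0.5044 0.0665] [0.0555 0.0435] 1.6 z [0.0798 0.0835 0.0947]
flange z front/back 0.049433680843705585 0.04914081211736809
scene post [0.5683 0.1131 0.0913] 25 angle 35.9 q 1.2817965066104788
block [0.5068 0.0678] [0.0581 0.0437] 0.4 z [0.069  0.083  0.0941]
flange z front/back 0.055893555065133604 nan
  return _methods._mean(a, axis=axis, dtype=dtype,
  ret = ret.dtype.type(ret / rcount)
```

View pics/f1.png

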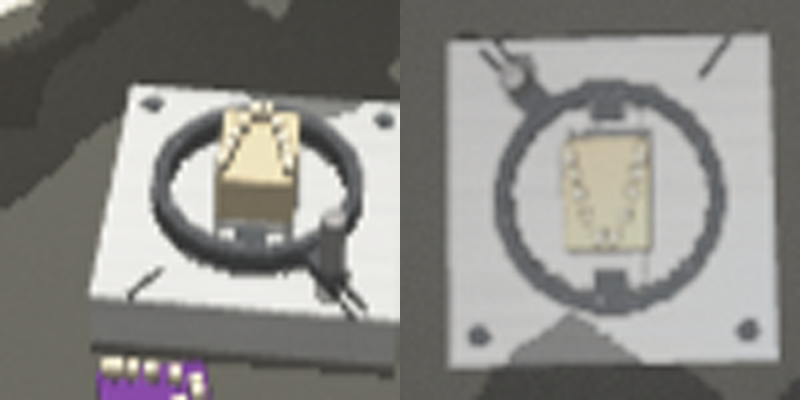

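View pics/f2.png

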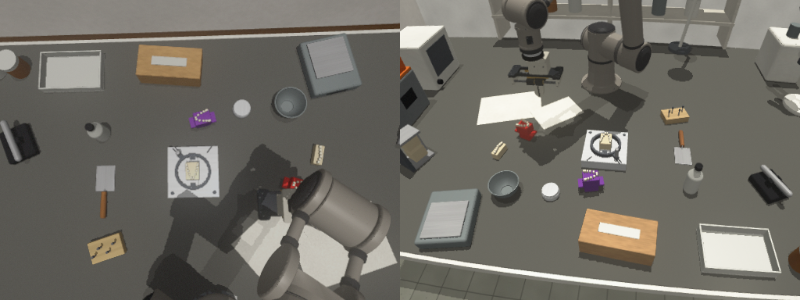

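The pictures show the post at the double line (top crop (512,75)) and both ears over the flange ends ((608,105) and (608,280)). The model is centred and level, the bystanders are in place and the arm is clear, so I'll hand in.

```bash
python3 -c "
from cell import hand_in
print(hand_in())"
```

```text
the job is handed in; nothing more can be done
None
```

The model is seated in the socket, the collar is turned to the locked mark, and the job was handed in at about 38 s of the 54 s allowed. No verdict was reported.

**What I did:** The first insertion jammed because the carrier pitched in the jaws and its front edge caught the socket mouth. I lifted it out, stood it upright on the bench, regripped, and levelled it against the socket wall. It then went in without resistance, and I pushed the post round with closed fingers until it met the stop (about 9 N).

**Last checks:**
- **Collar angle:** the top view gave 1.31 rad and the scene view 1.28 rad; both ears stand over the flange ends.
- **Seating:** the flange top was 8.2 mm above the stand face before locking. After locking, the top view put both flange ends at 0.049 m and the block at (0.504, 0.0665), about the stand's centre.
- **Clearance:** the arm is clear of everything. By eye the bystanders have not moved; I did not measure their positions.

**What disagreed or failed:**
- The scene view put the block 2–3 mm further along x than the top view. Its flange-height reading after locking (0.056 m) most likely caught an ear.
- The fingertips appeared to stand about 8 mm behind the TCP, not 17 mm ahead as described. The high grips therefore held the teeth (34–38 mm opening), which probably caused the first pitch. My first pass at the post went over its top without touching it.

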